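Read the indicator under each sterilising box and sort it

TASK

Take the three sterilising boxes one at a time: turn the box over far enough to read the indicator label stuck underneath (onto its side, or nearly), then stand it gently, lid up, in its place and let go before you pick up the next. Two bars on the label mean sterile, and the box goes into the storage tub; one bar means it has not been through, and it goes on the steriliser's loading tray. Never set a box down in the wrong one of the two, and leave everything else where it is.

Things in the scene. Friction and masses are not known exactly. Their poses are not given: they have to be found in the camera images.
- box_a_center (a point): One of three outwardly identical aluminium boxes, 120 (own x) x 62 (own y) x 72 mm tall, 0.24-0.42 kg, flat sides; the point is its centre, 36 mm above the foot, own z to the lid. Starts upright on the table. White label, 88 x 46 mm, mid underside: one or two black bars, each 16 mm along own x by 36 mm across, centred at own x = +22 mm (always) and -22 mm (if sterile). Which box is which is not told: read it.
- box_b_center (a point): One of three outwardly identical aluminium boxes, 120 (own x) x 62 (own y) x 72 mm tall, 0.24-0.42 kg, flat sides; the point is its centre, 36 mm above the foot, own z to the lid. Starts upright on the table. White label, 88 x 46 mm, mid underside: one or two black bars, each 16 mm along own x by 36 mm across, centred at own x = +22 mm (always) and -22 mm (if sterile). Which box is which is not told: read it.
- box_c_center (a point): One of three outwardly identical aluminium boxes, 120 (own x) x 62 (own y) x 72 mm tall, 0.24-0.42 kg, flat sides; the point is its centre, 36 mm above the foot, own z to the lid. Starts upright on the table. White label, 88 x 46 mm, mid underside: one or two black bars, each 16 mm along own x by 36 mm across, centred at own x = +22 mm (always) and -22 mm (if sterile). Which box is which is not told: read it.
- tub_floor (a point): Storage tub of green plastic, fixed in place: deep rectangular tub, inside 220 mm (own x) by 280 mm (own y), walls 4 mm thick and 60 mm high above the table. The point is the middle of its inner floor, 5 mm above the table. Empty at the start. It may stand to the left or to the right.
- tray_floor (a point): Loading tray of the steam steriliser, fixed in place: shallow perforated steel tray, inside 220 mm (own x) by 270 mm (own y), rim 3 mm thick and 16 mm high, wire grips 30 mm high at the two y ends. The point is the middle of its inner floor, 4 mm above the table. A steel bowl stands in its +y half, the -y half is free. It may stand to the left or to the right.
- bowl: Small steel bowl standing on the loading tray in its own +y half, 80 mm across the rim, 42 mm high; origin under its foot. Leave alone.
- gel_bottle_center (a point): Clear pump bottle among the boxes, 58 mm across, 169 mm tall with its pump head, nozzle 32 mm out to own -x; the point is on its axis 65 mm above the table. Leave alone.
- soap_bottle_center (a point): Green pump bottle at the back left, 68 mm across, 189 mm tall with its pump head; the point is on its axis 75 mm above the table. Leave alone.
- kidney: Steel kidney dish at the back right, about 180 mm (own y) by 85 mm, 34 mm high; origin under it. Leave alone.

How it is judged:
By the outcome, as a careful person would: the job done as asked, in the order asked, and still so for the second after the job is handed in, with the robot touching nothing.
It also fails if it takes over 72 s, if anything falls off the work surface, if the arm or the gripper's body presses on something with over 40 N, if the wrist force passes 120 N, or if a joint passes its speed limit or range.

ROBOT

A 6-joint arm with a two-finger parallel gripper is mounted at the origin on the work surface. World frame = base frame: x ahead of the robot, y to its left, z up, the work surface at z = 0. Lengths are in mm, angles in rad, forces in N, time in s.
With the tool pointing down it reaches from about 350 to 975 mm from the base axis. Payload 7.1 kg.
Tool frame: the origin (TCP) lies at the very end of the fingers, on their centre line; the grasp point (between the pads) lies 19 mm behind it (ctrl.grip_depth is the distance from the TCP to the grasp point, in mm); x points along the fingers, z is the direction in which the jaws open and shut, and the axes are right-handed (so a half turn about x gives the same grasp; the last joint's range is limited). The gripper opens to 88 mm and grips with 3 to 60 N. Pads are 20 mm wide; open, the fingers measure 115 mm over their backs; the gripper's body (75 mm by 178 mm) begins 61 mm behind the grasp point.
Start: joints at [-1.153, 0.423, 1.63, -0, 1.089, -0.019], TCP at [264.416, -566.294, 222.675] pointing down, gripper open.
Joint ranges: [-3, 3], [-0.9, 2.11], [0.09, 2.58], [-1.31, 4.45], [0.11, 2.69], [-2.54, 2.54]. Speed limits (rad/s): [2.39, 2.39, 3.01, 3.14, 3.14, 3.14].

INTERFACE

Orientations are given as a rotation vector (axis times angle).
In Python, from workcell import ctrl gives the robot as it stands. The module is installed in compiled form; this text tells all that it offers.
- The arm moves only by the tool send_rows, never from a script. Its argument "rows" is a list of rows, each a list of 4 numbers: the shift along the tool's x, y, z in mm, then the turn about the tool's x in rad. In form: [[x, y, z, turn], ...]. A call has 1 to 10 rows; each row shifts and turns the pose as measured when the row begins, along the tool's axes as they then stand; what a row does not reach is not made up. A row lasts 1/12 s, in which the tool goes at most 41.7 mm and 7.16 degrees, less where a joint would pass 70% of its speed; a pose out of reach is approached as far as the arm can. A call with a gripper value outside its range is refused whole. "fingers" is the opening, from 0 (shut) to 1 (fully open), set as the call begins (left out, the last holds). The fingers move at their own pace and stop on an object; the grip force is fixed at half the most. Time passes only in rows, so rows that do not move let the fingers close. It gives the time, the measured TCP pose, the force and the opening at its end, in the units of the state.
- ctrl.get_obs(): the state, without advancing time (a new reading comes with each control period).
- ctrl.get_image(name): name is "side" or "top" or "wrist"; returns a dict with "img" (420x560x3 uint8, red, green, blue), "depth" (420x560 float32, mm along the optical axis (not along the pixel's ray), 0 where there is no reading), "mtx" (3x3 intrinsics, pixels), "dist_coeffs" ([k1, k2, p1, p2, k3] as OpenCV has them; the pictures are not rectified), "world_from_camera" (4x4, takes a point from camera to world coordinates). Camera axes: x right, y down, z forward; pixel columns grow to the right and rows downward; lengths in mm; the calibration is good to about 2 mm. A picture is of the moment at which its call begins.
- ctrl.close_job(): hands the job in, once; it reports no verdict.
The state is a dict: "t": time; "qpos": joint angles; "qvel": joint speeds; "joint_torque": joint torques, N m; "ee_pos": TCP position; "orientation": TCP orientation; "ft_force": force on the tool from outside, world axes, zero at the start; "moment": the same for the moment, N m; "width": finger opening in mm.
Only numpy, scipy, OpenCV 4.12 (cv2) and the standard library are available. Lean on these libraries where they do the work, as an engineer would, in place of code of your own. Each camera call takes 0.05 s, during which the arm holds its last target.

## Working session

There is one attempt and no reset: what is moved stays moved. The work goes in short steps, Python scripts to look and compute and a tool call to move; the robot and the scene stay as the last step left them, time stands still between calls to the robot, and variables do not carry over. Pictures are saved under pics/ and viewed, and the job is handed in when it is done.

Besides the shell and the picture viewer there is one more tool, called as name(argument=value, ...) on one line, values as JSON. send_rows: Moves the arm, as the interface text tells. Its arguments: {"type":"object","properties":{"rows":{"type":"array"},"fingers":{"type":"number"}},"required":["rows"]}

```bash
mkdir -p pics; python3 - <<'E'
from workcell import ctrl
import cv2,numpy as np
print(ctrl.get_obs())
for n in ["side","top","wrist"]:
    r=ctrl.get_image(n); cv2.imwrite(f"pics/{n}0.png",r["img"][:,:,::-1])
    print(n,r["mtx"].round(1).tolist(),r["dist_coeffs"],r["world_from_camera"].round(3).tolist())
    np.savez(f"{n}0.npz",**r)
E
```

```text
{'t': 0.0, 'qpos': array([-1.15300853e+00,  4.23861566e-01,  1.63072599e+00,  1.06989586e-05,
        1.08858968e+00, -1.89961727e-02]), 'qvel': array([-6.23030120e-04,  1.16468956e-03, -2.63496691e-03, -6.93311612e-04,
       -5.75714267e-06, -1.40084157e-03]), 'joint_torque': array([-8.88675240e-04, -5.44623220e+01, -2.73667288e+01,  6.44154358e-02,
        2.28498486e-02, -1.37088359e-04]), 'ee_pos': array([ 264.18500332, -565.77970866,  221.87462275]), 'orientation': array([ 0.88263397,  1.38608042, -0.88118213]), 'ft_force': array([0.75894022, 0.07200002, 0.42765862]), 'moment': array([ 0.00369658, -0.00394986, -0.02945576]), 'width': 87.39868455139627}
side [[496.0, 0.0, 277.1], [0.0, 496.0, 210.9], [0.0, 0.0, 1.0]] [-0.05724925  0.          0.          0.          0.        ] [[-0.756, -0.428, 0.496, -71.051], [-0.654, 0.473, -0.59, 825.835], [0.018, -0.771, -0.637, 925.632], [0.0, 0.0, 0.0, 1.0]]
top [[466.8, 0.0, 268.1], [0.0, 466.8, 213.9], [0.0, 0.0, 1.0]] [-0.11793233  0.          0.          0.          0.        ] [[0.012, -0.987, 0.159, 428.171], [-1.0, -0.014, -0.016, 56.979], [0.019, -0.159, -0.987, 1165.945], [0.0, 0.0, 0.0, 1.0]]
wrist [[317.2, 0.0, 276.5], [0.0, 317.2, 205.5], [0.0, 0.0, 1.0]] [-0.02723891  0.          0.          0.          0.        ] [[0.424, -0.865, -0.269, 338.421], [-0.906, -0.405, -0.124, -531.51], [-0.002, 0.297, -0.955, 384.262], [0.0, 0.0, 0.0, 1.0]]
```

View pics/top0.png

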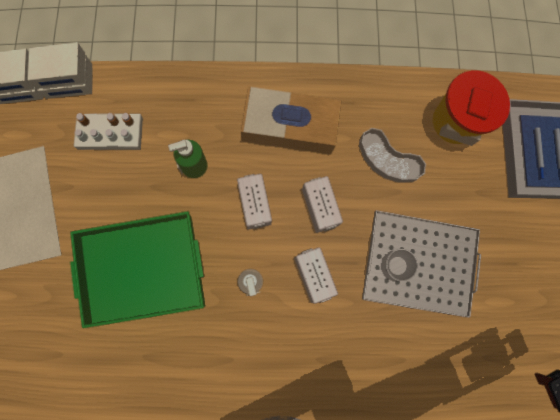

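View pics/side0.png

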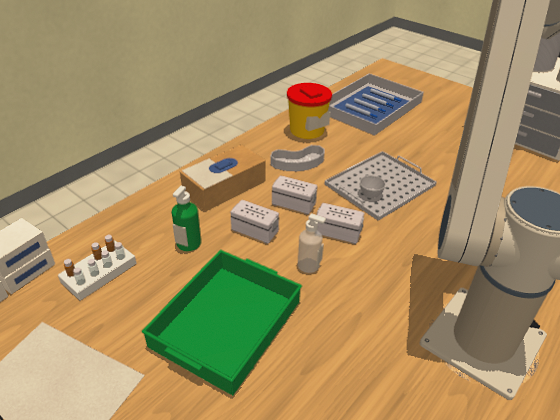

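View pics/wrist0.png

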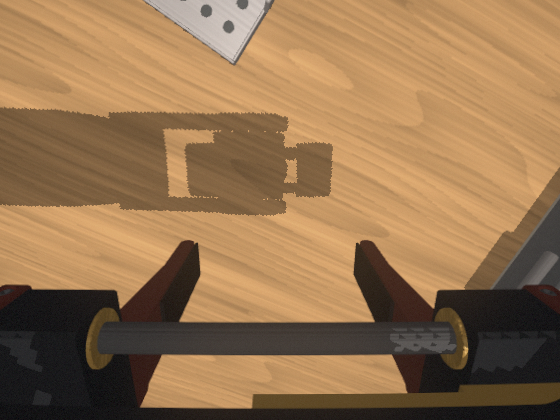

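The pictures show three white boxes near top-view pixels (254,201), (322,204) and (317,275). The tub is on the left, the tray with the bowl is on the right, and the gel bottle is at (250,283). Next I measure the poses.

```bash
cat > h.py <<'E'
import numpy as np,cv2
def ray(r,uv,z):
    uv=np.array(uv,float).reshape(-1,1,2)
    n=cv2.undistortPoints(uv,r["mtx"],r["dist_coeffs"]).reshape(-1,2)
    d=np.c_[n,np.ones(len(n))]@r["world_from_camera"][:3,:3].T; o=r["world_from_camera"][:3,3]
    return o+d*((z-o[2])/d[:,2])[:,None]
def proj(r,P):
    M=np.linalg.inv(r["world_from_camera"])
    return cv2.projectPoints(np.array(P,float).reshape(-1,1,3),cv2.Rodrigues(M[:3,:3])[0],M[:3,3],r["mtx"],r["dist_coeffs"])[0].reshape(-1,2)
def cloud(r):
    h,w=r["depth"].shape; u,v=np.meshgrid(np.arange(w),np.arange(h))
    n=cv2.undistortPoints(np.stack([u,v],-1).reshape(-1,1,2).astype(float),r["mtx"],r["dist_coeffs"]).reshape(-1,2)
    d=r["depth"].reshape(-1,1); c=np.c_[n,np.ones(len(n))]*d
    W=c@r["world_from_camera"][:3,:3].T+r["world_from_camera"][:3,3]
    return W.reshape(h,w,3)
E
python3 - <<'E'
from h import *
r=dict(np.load("top0.npz")); W=cloud(r); Z=W[...,2]
print("table",np.median(Z[300:330,215:235]))
for nm,(u,v,s) in dict(a=(254,201,38),b=(322,204,38),c=(317,275,38)).items():
    m=np.zeros(Z.shape,np.uint8); m[v-s:v+s,u-s:u+s]=((Z>62)&(Z<85))[v-s:v+s,u-s:u+s]
    n,l,st,ce=cv2.connectedComponentsWithStats(m); k=1+np.argmax(st[1:,4]); 
    p=W[l==k]; 
    cnt,_=cv2.findContours((l==k).astype(np.uint8),0,1); c=max(cnt,key=len).reshape(-1,2)
    q=ray(r,c,72)[:,:2]; b=cv2.minAreaRect(q.astype(np.float32)); box=cv2.boxPoints(b)
    print(nm,"z",np.median(p[:,2]),p[:,2].max(),b,box.round().tolist())
g=r["img"].astype(int)
m=((g[...,1]>g[...,0]*1.8)&(g[...,1]>40)).astype(np.uint8); m[:, 215:]=0; m[:195]=0+m[:195]*0+m[:195]
n,l,st,ce=cv2.connectedComponentsWithStats(m); k=1+np.argmax(st[1:,4])
hi=(l==k)&(Z>50); print("tub rim",cv2.minAreaRect(W[hi][:,:2].astype(np.float32)),np.median(Z[hi]))
lo=(l==k)&(Z<15); print("tub floor",cv2.minAreaRect(W[lo][:,:2].astype(np.float32)))
im=r["img"][:,:,::-1][180:330,210:500]; cv2.imwrite("pics/crop0.png",cv2.resize(im,None,fx=2.7,fy=2.7,interpolation=2))
# tray corners at z=16
t=ray(r,[[375,213],[478,229],[468,315],[365,302]],16); print("tray corners",t.round().tolist())
# bowl, gel
for nm,(u,v),lo,s in [("bowl",(399,264),25,25),("gel",(250,283),40,25),("soap",(188,158),40,32)]:
    w=W[v-s:v+s,u-s:u+s].reshape(-1,3); w=w[w[:,2]>lo]; print(nm,w.min(0).round(),w.max(0).round())
E
```

```text
table 0.9413722787498955
a z 71.06658366689669 79.78569545952541 ((639.387939453125, 71.8736343383789), (125.27761840820312, 61.57478713989258), 12.304281234741211) [[572.0, 89.0], [585.0, 28.0], [707.0, 55.0], [694.0, 115.0]]
b z 70.98561038795583 78.89677502239192 ((634.3904418945312, -91.56134033203125), (125.39820098876953, 60.30576705932617), 17.699068069458008) [[565.0, -82.0], [584.0, -139.0], [703.0, -101.0], [685.0, -44.0]]
c z 71.0241936030543 77.26253453077084 ((461.7710876464844, -75.75267028808594), (125.3983154296875, 62.544952392578125), 20.179426193237305) [[392.0, -68.0], [414.0, -127.0], [531.0, -83.0], [510.0, -25.0]]
tub rim ((481.0930480957031, 289.67816162109375), (229.7399444580078, 437.7967834472656), 10.657129287719727) 61.71249055482849
tub floor ((469.34271240234375, 357.1310119628906), (222.01443481445312, 274.6246032714844), 10.905555725097656)
tray corners [[620.0, -232.0, 16.0], [582.0, -502.0, 16.0], [365.0, -465.0, 16.0], [398.0, -202.0, 16.0]]
bowl [ 428. -329.   25.] [ 552.   57. 1166.]
gel [413.  51.  73.] [ 473.  106. 1166.]
soap [428.  57.  41.] [ 770.  263. 1166.]
```

View pics/crop0.png

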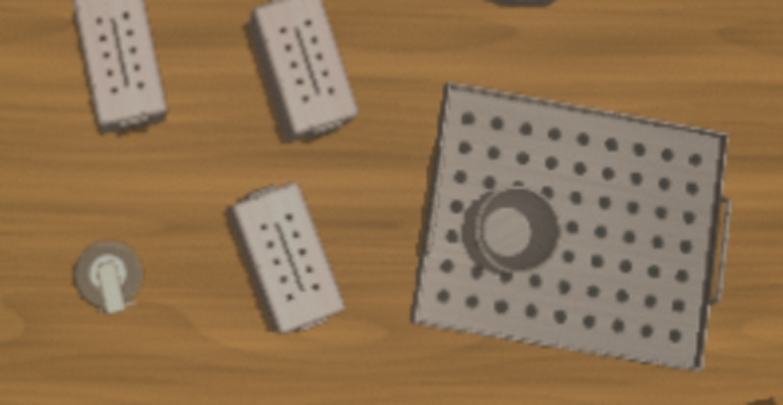

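```bash
cat > st.py <<'E'
from workcell import ctrl
import numpy as np
from scipy.spatial.transform import Rotation as R
def st(tx=None,yaw=None):
    o=ctrl.get_obs(); M=R.from_rotvec(o["orientation"]).as_matrix(); p=o["ee_pos"]
    zy=np.degrees(np.arctan2(M[1,2],M[0,2]))
    print("t%.2f p"%o["t"],p.round(1),"xax",M[:,0].round(3),"yax",M[:,1].round(3),"jawyaw %.1f"%zy,"F",o["ft_force"].round(1),"w %.1f"%o["width"],"q",o["qpos"].round(2))
    if tx is not None: print("shift xyz to target",(M.T@(np.array(tx)-p)).round(1))
    return o,M
E
python3 - <<'E'
from st import *
st()
from h import *
r=dict(np.load("top0.npz"));W=cloud(r);Z=W[...,2]
for nm,(u,v),lo,hi,s in [("bowl",(399,264),25,60,22),("gel",(250,283),40,180,20),("soap",(188,158),40,200,32),("card",(290,118),30,150,45),("kid",(390,160),20,50,35)]:
    w=W[v-s:v+s,u-s:u+s].reshape(-1,3); w=w[(w[:,2]>lo)&(w[:,2]<hi)]; print(nm,w.min(0).round(),w.max(0).round())
E
```

```text
t0.15 p [ 264.3 -565.9  222.1] xax [-0.     0.001 -1.   ] yax [0.906 0.423 0.   ] jawyaw -65.0 F [-0.2 -0.  -0.3] w 87.6 q [-1.15  0.42  1.63 -0.    1.09 -0.02]
bowl [ 449. -329.   25.] [ 527. -250.   52.]
gel [413.  51.  73.] [473. 106. 175.]
soap [703. 195.  41.] [770. 263. 194.]
card [ 772. -122.   30.] [922.  99.  95.]
kid [ 704. -360.   20.] [ 841. -195.   41.]
```

```bash
python3 - <<'E'
from st import *
st([415,-93,130])
E
```

```text
t0.15 p [ 264.3 -565.9  222.1] xax [-0.     0.001 -1.   ] yax [0.906 0.423 0.   ] jawyaw -65.0 F [-0.2 -0.  -0.3] w 87.6 q [-1.15  0.42  1.63 -0.    1.09 -0.02]
shift xyz to target [  92.5  336.6 -364.7]
```

send_rows(rows=[[0,27,-30,0],[0,27,-30,0],[0,27,-30,0],[0,27,-30,0],[0,27,-30,0],[0,27,-30,0],[0,27,-30,0],[0,27,-30,0],[0,27,-30,0],[0,27,-30,0]], fingers=1)

```text
t: 0.98
ee_pos: [382.4, -173.6, 219.3]
orientation: [0.89, 1.381, -0.892]
ft_force: [1.9, -0.4, -0.0]
width: 88.1
```

```bash
python3 - <<'E'
from st import *
st([415,-93,130])
E
```

```text
t0.98 p [ 382.4 -173.6  219.3] xax [-0.001 -0.001 -1.   ] yax [ 0.911  0.412 -0.001] jawyaw -65.7 F [ 1.9 -0.4 -0. ] w 88.1 q [-0.45  0.12  2.06 -0.    0.96  0.69]
shift xyz to target [ 89.2  63.  -60.1]
```

send_rows(rows=[[20,16,-22,0.04],[20,16,-22,0.03],[20,16,-16,0],[20,10,-5,0],[0,0,0,0]])

```text
t: 1.4
ee_pos: [414.7, -82.2, 138.7]
orientation: [0.942, 1.351, -0.939]
ft_force: [-1.0, 0.2, 0.5]
width: 87.8
```

```bash
python3 - <<'E'
from st import *
from h import *
o,M=st([415,-93,64.5])
r=ctrl.get_image("wrist"); cv2.imwrite("pics/w1.png",r["img"][:,:,::-1])
E
```

```text
t1.40 p [414.7 -82.2 138.7] xax [ 0.006 -0.002 -1.   ] yax [0.937 0.35  0.005] jawyaw -69.5 F [-1.   0.2  0.5] w 87.8 q [-0.22  0.26  2.13 -0.    0.74  0.99]
shift xyz to target [74.3 -3.9  9.9]
```

View pics/w1.png

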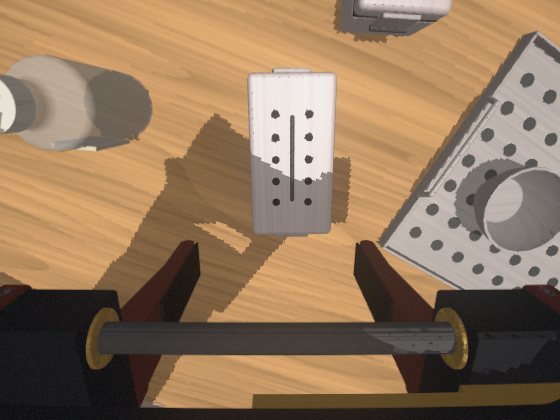

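Wrist view: box c's lid spans (248,75)–(336,235), with a clasp tab at the far end (291,70). I refine its pose from the lid corners.

```bash
cat > lid.py <<'E'
from h import *
def lid(r,seed,s,zlo=62,zhi=76,z=72):
    W=cloud(r);Z=W[...,2];u,v=seed
    m=np.zeros(Z.shape,np.uint8);a,b,c,d=max(v-s,0),v+s,max(u-s,0),u+s
    m[a:b,c:d]=((Z>zlo)&(Z<zhi))[a:b,c:d]
    m=cv2.morphologyEx(m,cv2.MORPH_OPEN,np.ones((7,7)))
    n,l,st,ce=cv2.connectedComponentsWithStats(m);k=1+np.argmax(st[1:,4])
    c=max(cv2.findContours((l==k).astype(np.uint8),0,1)[0],key=len).reshape(-1,2)
    b=cv2.minAreaRect(ray(r,c,z)[:,:2].astype(np.float32))
    return b,np.median(Z[l==k])
E
python3 - <<'E'
from lid import *
from workcell import ctrl
r=ctrl.get_image("wrist"); b,z=lid(r,(291,150),100); print(b,z)
E
```

```text
((462.3974304199219, -76.33073425292969), (121.35115814208984, 60.69010543823242), 21.060894012451172) 70.16123803874042
```

send_rows(rows=[[15,-2,5,0.01],[25,-1,5,0.01],[20,-1,1,0],[10,0,0,0],[3,0,0,0],[0,0,0,0]])

```text
t: 2.0
ee_pos: [419.9, -102.7, 72.6]
orientation: [0.964, 1.327, -0.954]
ft_force: [0.2, 0.7, 0.4]
width: 87.9
```

```bash
python3 - <<'E'
from st import *
o,M=st([415.2,-93.5,64.5])
E
```

```text
t2.00 p [ 419.9 -102.7   72.6] xax [ 0.02  -0.007 -1.   ] yax [0.946 0.325 0.017] jawyaw -71.0 F [0.2 0.7 0.4] w 87.9 q [-0.27  0.41  2.15 -0.    0.56  0.98]
shift xyz to target [  8.   -1.6 -10.4]
```

send_rows(rows=[[3,-1,-5,-0.005],[3,0,-3,0],[2,0,-1,0],[0,0,0,0]])

```text
t: 2.33
ee_pos: [417.6, -95.8, 67.3]
orientation: [0.962, 1.322, -0.95]
ft_force: [0.0, -0.2, 0.4]
width: 87.8
```

```bash
python3 - <<'E'
from st import *
o,M=st([415.2,-93.5,64.5])
E
```

```text
t2.33 p [417.6 -95.8  67.3] xax [ 0.026 -0.009 -1.   ] yax [0.944 0.328 0.021] jawyaw -70.9 F [ 0.  -0.2  0.4] w 87.8 q [-0.25  0.41  2.16 -0.    0.54  0.99]
shift xyz to target [ 2.7 -1.6 -3. ]
```

send_rows(rows=[[2,-2,-3,-0.005],[0,0,0,0]])

```text
t: 2.5
ee_pos: [415.0, -93.2, 65.7]
orientation: [0.958, 1.323, -0.945]
ft_force: [-0.1, 0.0, 0.4]
width: 88.1
```

send_rows(rows=[[0,0,0,0],[0,0,0,0],[0,0,0,0],[0,0,0,0]], fingers=0)

```text
t: 2.83
ee_pos: [415.2, -93.0, 66.0]
orientation: [0.957, 1.323, -0.943]
ft_force: [-0.8, -2.0, 1.8]
width: 64.9
```

```bash
python3 - <<'E'
from st import *
o,M=st([415.2,-93.5,64.5])
E
```

```text
t2.83 p [415.2 -93.   66. ] xax [ 0.028 -0.009 -1.   ] yax [0.942 0.335 0.023] jawyaw -70.5 F [-0.8 -2.   1.8] w 64.9 q [-0.25  0.41  2.17 -0.    0.53  0.99]
shift xyz to target [ 1.5 -0.2  0.4]
```

Closing; a couple more rows and then a slow lift.

send_rows(rows=[[0,0,0,0],[0,0,0,0],[-5,0,0,0],[-10,0,0,0],[-10,0,0,0],[-10,0,0,0]])

```text
t: 3.33
ee_pos: [411.1, -92.0, 100.2]
orientation: [0.956, 1.331, -0.947]
ft_force: [0.7, 0.2, -2.4]
width: 61.4
```

```bash
python3 - <<'E'
from st import *
from h import *
o,M=st()
for n in ["wrist","side"]:
    r=ctrl.get_image(n); im=r["img"][:,:,::-1]
    if n=="side": im=cv2.resize(im[140:280,220:420],None,fx=3,fy=3)
    cv2.imwrite(f"pics/{n}2.png",im)
E
```

```text
t3.33 p [411.1 -92.  100.2] xax [ 0.019 -0.007 -1.   ] yax [0.942 0.334 0.016] jawyaw -70.5 F [ 0.7  0.2 -2.4] w 61.4 q [-0.25  0.34  2.16 -0.    0.62  0.99]
```

View pics/side2.png

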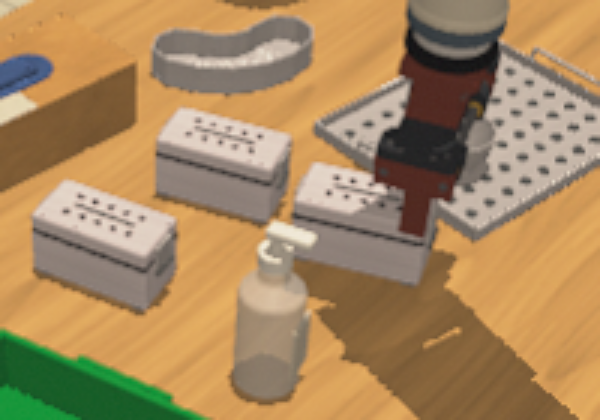

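View pics/wrist2.png

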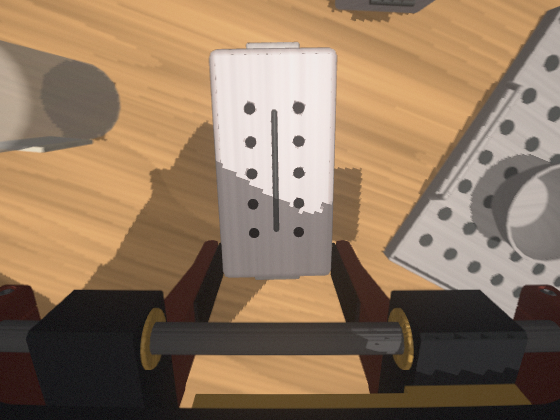

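Side view: the gripped end of box c near (415,230) looks raised slightly. I check the lid plane from the depth.

```bash
cat > tilt.py <<'E'
from st import *
from h import *
def tilt(name="wrist",box=(80,260,225,325)):
    r=ctrl.get_image(name);W=cloud(r);a,b,c,d=box
    p=W[a:b,c:d].reshape(-1,3); p=p[r["depth"][a:b,c:d].ravel()>0]
    m=np.median(p,0); 
    for k in range(4):
        u,s,vt=np.linalg.svd(p-p.mean(0),full_matrices=False); e=np.abs((p-p.mean(0))@vt[2]); p=p[e<max(3,np.median(e)*2.5)]
    n=vt[2]*np.sign(vt[2][2]); print("normal",n.round(3),"tilt",np.degrees(np.arccos(n[2])).round(1),"z range",p[:,2].min().round(),p[:,2].max().round(), "n",len(p)); return r
E
python3 - <<'E'
from tilt import *
tilt()
E
```

```text
normal [0.026 0.009 1.   ] tilt 1.6 z range 101.0 107.0 n 17911
```

The box lifted flat because the pad friction holds it. I'll tilt it by catching the foot of the far end on the fixed tub's outer wall top and letting it pivot in the grip. First I raise it clear of the bottle.

send_rows(rows=[[-40,0,0,0],[-40,0,0,0],[-40,0,0,0],[-35,0,0,0],[-10,-5,0,0],[0,0,0,0]])

```text
t: 3.98
ee_pos: [399.6, -91.6, 264.2]
orientation: [0.953, 1.348, -0.955]
ft_force: [0.3, 0.6, -2.6]
width: 61.6
```

```bash
python3 - <<'E'
from tilt import *
tilt()
st([237,312,265])
E
```

```text
normal [0.182 0.051 0.982] tilt 10.9 z range 248.0 269.0 n 17923
t4.03 p [400.  -91.6 263.4] xax [ 0.002 -0.003 -1.   ] yax [0.942 0.334 0.001] jawyaw -70.5 F [ 1.2  0.8 -2. ] w 61.7 q [-0.25  0.04  2.04 -0.    1.06  0.98]
shift xyz to target [  -3.   -18.6 -434.9]
```

send_rows(rows=[[-20,4,-10,0],[-20,8,-30,0],[0,8,-38,0],[0,8,-38,0],[0,6,-38,0],[0,0,-38,0.03],[0,-8,-38,0.03],[0,-12,-38,0.03],[0,-14,-38,0.03],[0,-14,-38,0.03]])

```text
t: 4.87
ee_pos: [276.9, 242.6, 287.3]
orientation: [1.069, 1.295, -1.102]
ft_force: [0.1, 0.2, -3.6]
width: 60.9
```

```bash
python3 - <<'E'
from tilt import *
tilt()
st([237,312,200])
E
```

```text
normal [0.223 0.027 0.974] tilt 13.0 z range 267.0 292.0 n 17923
t4.92 p [273.1 248.1 287.1] xax [-0.023 -0.005 -1.   ] yax [ 0.985  0.171 -0.024] jawyaw -80.2 F [-1.9  2.3 -3.6] w 61.5 q [ 0.7  -0.05  2.07  0.01  1.15  2.09]
shift xyz to target [ 87.6 -22.5 -69.2]
```

```bash
python3 - <<'E'
from tilt import *
st([252,315,135])
E
```

```text
t4.92 p [273.1 248.1 287.1] xax [-0.023 -0.005 -1.   ] yax [ 0.985  0.171 -0.024] jawyaw -80.2 F [-1.9  2.3 -3.6] w 61.5 q [ 0.7  -0.05  2.07  0.01  1.15  2.09]
shift xyz to target [152.2  -5.7 -69.7]
```

send_rows(rows=[[0,-9,-25,0],[0,-6,-30,0],[15,-2,-12,0],[35,0,0,0],[35,0,0,0],[30,0,0,0],[15,0,0,0],[0,0,0,0]])

```text
t: 5.58
ee_pos: [230.6, 314.0, 139.5]
orientation: [1.046, 1.307, -1.105]
ft_force: [-0.1, -0.7, -3.3]
width: 61.3
```

```bash
python3 - <<'E'
from tilt import *
r=tilt(); cv2.imwrite("pics/w3.png",r["img"][:,:,::-1])
st([252,315,135])
r=ctrl.get_image("side"); cv2.imwrite("pics/s3.png",r["img"][:,:,::-1])
E
```

```text
normal [0.254 0.039 0.966] tilt 14.9 z range 116.0 145.0 n 17912
t5.63 p [230.7 314.1 140.4] xax [-0.035 -0.017 -0.999] yax [ 0.982  0.183 -0.037] jawyaw -79.5 F [-0.4  0.1 -3.5] w 61.2 q [0.89 0.23 2.17 0.02 0.77 2.26]
shift xyz to target [ 4.6 21.3  2.9]
```

View pics/s3.png

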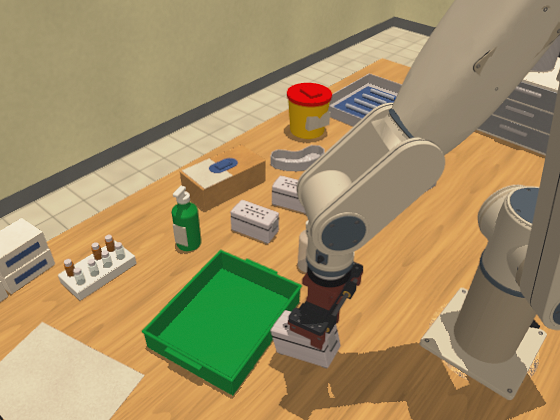

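View pics/w3.png

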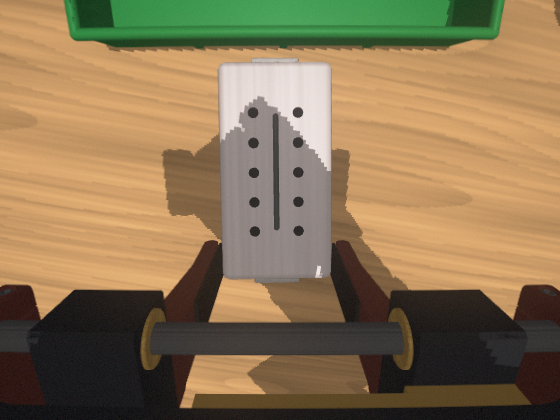

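Side and wrist views: the box is in front of the tub's –x wall (wrist row ~40), square to it and tilted 15°. Now I push it in and roll it over the wall top.

send_rows(rows=[[2,20,1,0],[0,20,0,0],[-8,12,0,0],[-12,12,0,0],[-10,14,0,0],[-7,14,0,0],[0,0,0,0]])

```text
t: 6.27
ee_pos: [325.9, 332.2, 180.3]
orientation: [1.05, 1.31, -1.105]
ft_force: [-0.5, 1.1, -3.2]
width: 60.5
```

```bash
python3 - <<'E'
from tilt import *
r=tilt(); cv2.imwrite("pics/w4.png",r["img"][:,:,::-1])
st([357,335.5,180])
E
```

```text
normal [0.89  0.21  0.406] tilt 66.1 z range 3.0 182.0 n 16947
t6.32 p [324.7 331.6 179.7] xax [-0.037 -0.013 -0.999] yax [ 0.983  0.18  -0.039] jawyaw -79.6 F [-0.1 -0.2 -3.5] w 60.9 q [0.76 0.27 1.99 0.02 0.92 2.14]
shift xyz to target [-1.6 32.4  2. ]
```

View pics/w4.png

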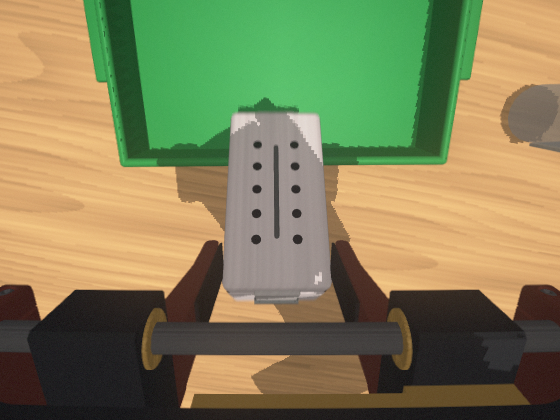

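send_rows(rows=[[4,12,0,0],[0,14,0,0],[0,14,0,0],[-1,14,0,0],[0,0,0,0]])

```text
t: 6.73
ee_pos: [381.0, 341.7, 173.9]
orientation: [1.049, 1.311, -1.104]
ft_force: [0.9, 0.3, -1.8]
width: 61.0
```

```bash
python3 - <<'E'
from tilt import *
r=tilt(box=(185,240,240,310)); cv2.imwrite("pics/w5.png",r["img"][:,:,::-1])
st([357,335.5,180])
E
```

```text
normal [0.575 0.093 0.813] tilt 35.6 z range 147.0 170.0 n 3832
t6.78 p [379.7 341.  173.5] xax [-0.038 -0.014 -0.999] yax [ 0.983  0.181 -0.04 ] jawyaw -79.5 F [ 0.4  0.5 -3.5] w 61.1 q [0.7  0.34 1.9  0.02 0.94 2.08]
shift xyz to target [ -5.5 -23.6   1.4]
```

View pics/w5.png

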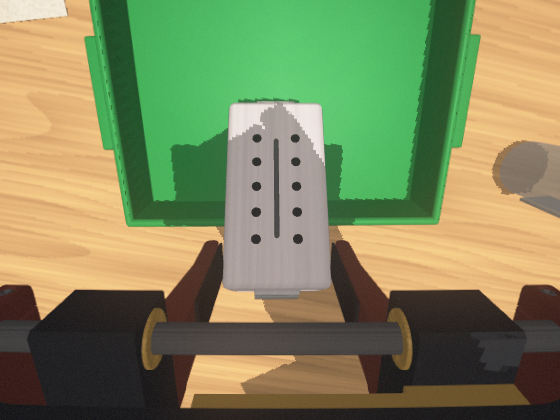

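Tilt is 36°, but the foot rode over the wall top because I went too high. I back out, drop lower and catch it again.

send_rows(rows=[[-28,0,0,0],[0,-33,0,0],[0,-33,0,0],[0,-30,0,0],[28,0,0,0],[20,0,0,0],[0,0,0,0]])

```text
t: 7.37
ee_pos: [278.8, 321.0, 156.2]
orientation: [1.047, 1.312, -1.111]
ft_force: [-0.5, -0.2, -3.0]
width: 61.0
```

```bash
python3 - <<'E'
from tilt import *
r=tilt(box=(150,240,240,310)); cv2.imwrite("pics/w6.png",r["img"][:,:,::-1])
st([357,335.5,153])
r=ctrl.get_image("side"); cv2.imwrite("pics/s6.png",cv2.resize(r["img"][200:400,150:420,::-1],None,fx=2.8,fy=2.8))
E
```

```text
normal [0.622 0.098 0.777] tilt 39.0 z range 112.0 151.0 n 6274
t7.42 p [279.4 321.5 157.3] xax [-0.041 -0.014 -0.999] yax [ 0.983  0.179 -0.043] jawyaw -79.7 F [-0.7 -0.4 -2.2] w 60.6 q [0.81 0.25 2.08 0.03 0.85 2.19]
shift xyz to target [ 0.9 79.   0.1]
```

View pics/s6.png

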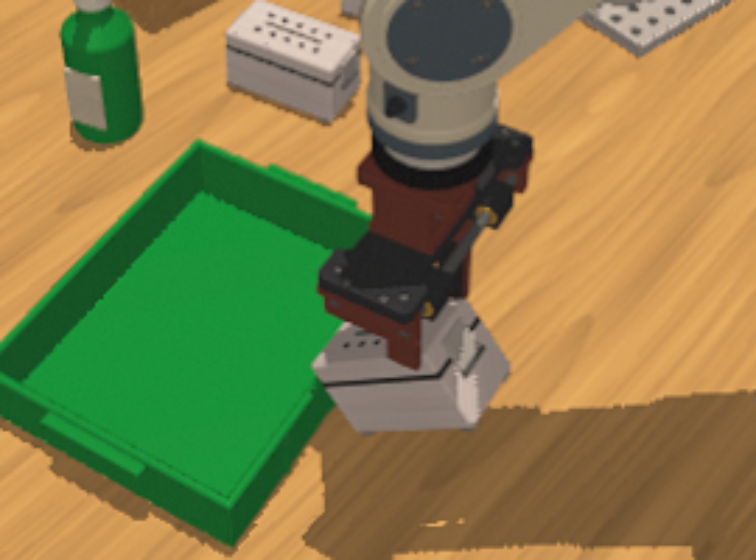

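send_rows(rows=[[6,14,0,0],[-2,14,0,0],[-7,14,0,0],[-6,14,0,0],[-4,14,0,0],[-2,14,0,0],[0,0,0,0]])

```text
t: 8.05
ee_pos: [367.9, 339.5, 178.3]
orientation: [1.05, 1.316, -1.113]
ft_force: [-1.7, 0.2, -3.8]
width: 60.1
```

```bash
python3 - <<'E'
from tilt import *
r=tilt(box=(200,250,240,310)); cv2.imwrite("pics/w7.png",r["img"][:,:,::-1])
st([357,335.5,153])
r=ctrl.get_image("side"); cv2.imwrite("pics/s7.png",cv2.resize(r["img"][200:400,150:420,::-1],None,fx=2.8,fy=2.8))
E
```

```text
normal [0.903 0.15  0.402] tilt 66.3 z range 126.0 169.0 n 3491
t8.10 p [366.8 339.1 178.2] xax [-0.046 -0.012 -0.999] yax [ 0.983  0.176 -0.047] jawyaw -79.9 F [-0.4  0.7  6.4] w 60.1 q [0.71 0.32 1.91 0.03 0.95 2.09]
shift xyz to target [25.6 -9.1  1.8]
```

View pics/s7.png

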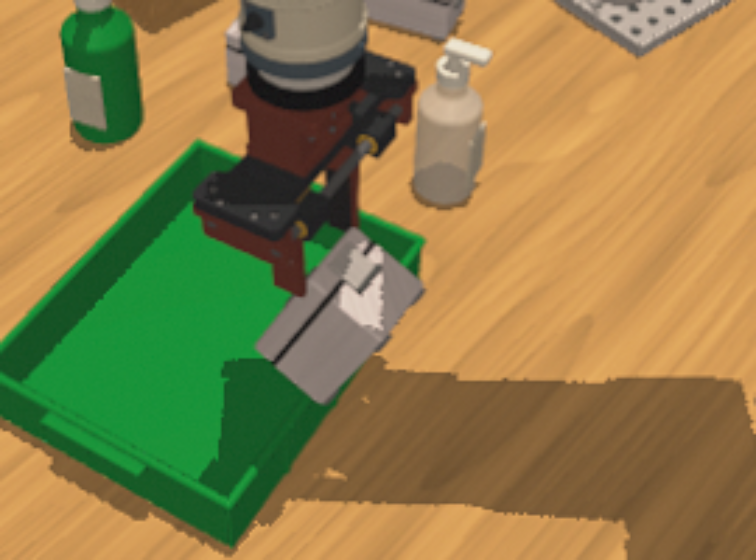

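Tilt is now 66°. One more small push, then I lift and turn the underside towards the side camera.

send_rows(rows=[[2,12,0,0],[-20,0,0,0],[-38,0,0,0.12],[-38,0,0,0.12],[-38,0,0,0.12],[-20,0,0,0.12],[0,0,0,0]])

```text
t: 8.73
ee_pos: [385.6, 335.8, 336.4]
orientation: [1.389, 1.08, -1.476]
ft_force: [0.3, 0.8, -2.3]
width: 59.8
```

```bash
python3 - <<'E'
from tilt import *
r=tilt(box=(215,250,240,310))
st()
r=ctrl.get_image("side"); cv2.imwrite("pics/s8.png",cv2.resize(r["img"][150:350,150:420,::-1],None,fx=2.8,fy=2.8))
E
```

```text
normal [ 0.798 -0.246  0.55 ] tilt 56.7 z range 306.0 330.0 n 2439
t8.78 p [385.  335.7 334.7] xax [-0.056 -0.008 -0.998] yax [ 0.953 -0.298 -0.051] jawyaw -107.3 F [ 0.7  0.6 -2.8] w 60.0 q [0.68 0.16 1.73 0.03 1.3  2.54]
```

View pics/s8.png

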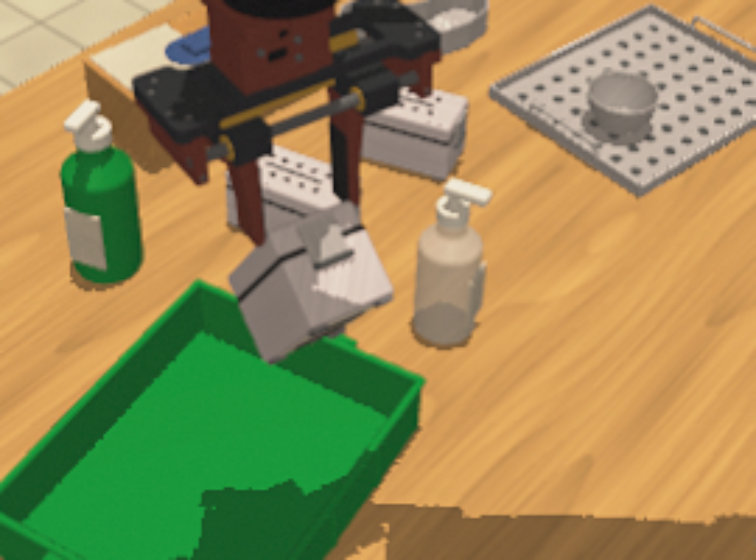

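The q6 range limits further turning here. I raise the box so the side camera sees the underside less obliquely.

send_rows(rows=[[-30,0,0,0],[-40,0,0,0],[-40,0,0,0],[-40,0,0,0],[-40,0,0,0],[-40,0,0,0],[-30,0,0,0],[0,0,0,0]])

```text
t: 9.5
ee_pos: [396.5, 335.5, 577.0]
orientation: [1.345, 1.078, -1.52]
ft_force: [0.1, 0.3, -2.9]
width: 59.9
```

```bash
python3 - <<'E'
from tilt import *
r=tilt(box=(215,250,240,310))
st()
r=ctrl.get_image("side"); cv2.imwrite("pics/s9.png",r["img"][:,:,::-1])
E
```

```text
normal [ 0.827 -0.233  0.512] tilt 59.2 z range 545.0 570.0 n 2440
t9.55 p [396.1 335.2 573.7] xax [-0.097 -0.04  -0.994] yax [ 0.951 -0.299 -0.081] jawyaw -107.1 F [ 1.1  0.7 -3.7] w 59.7 q [0.66 0.1  1.29 0.03 1.85 2.54]
```

View pics/s9.png

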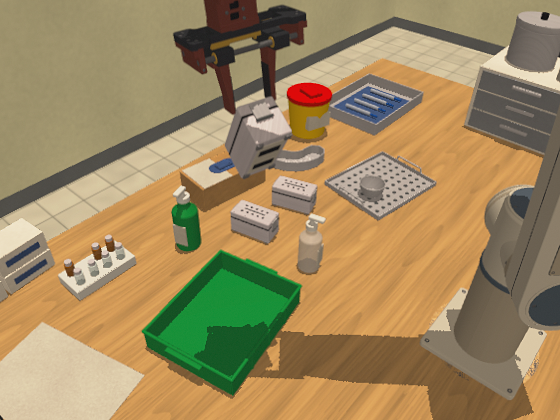

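```bash
python3 - <<'E'
import cv2
im=cv2.imread("pics/s9.png")[85:185,215:315]; cv2.imwrite("pics/s9z.png",cv2.resize(im,None,fx=6,fy=6,interpolation=2))
E
```

```text
(no output)
```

View pics/s9z.png

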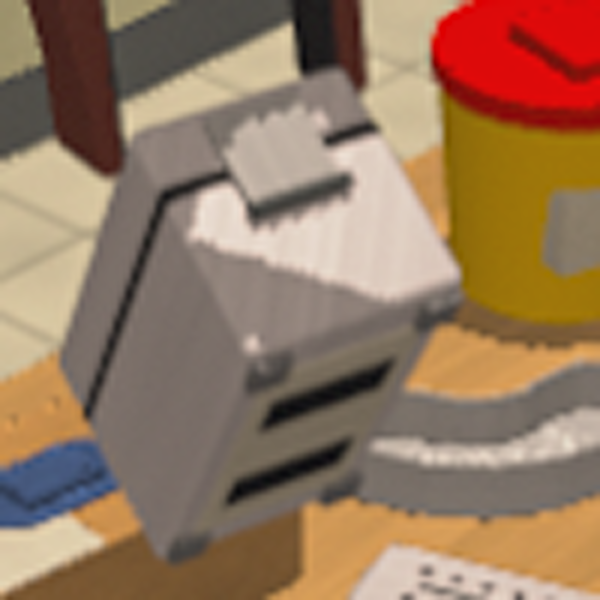

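Two bars are clearly visible on the underside, at about (325,395) and (290,475) in the zoom, so box c is sterile and goes to the tub. I move above the tub.

```bash
python3 - <<'E'
from st import *
st([515,452,190])
E
```

```text
t9.60 p [395.6 334.8 571.5] xax [-0.1   -0.042 -0.994] yax [ 0.951 -0.299 -0.083] jawyaw -107.1 F [ 0.5  0.6 -5. ] w 60.2 q [0.66 0.11 1.29 0.03 1.85 2.54]
shift xyz to target [ 362.3  110.3 -173.5]
```

send_rows(rows=[[35,0,0,-0.1],[38,0,0,-0.1],[38,0,0,-0.1],[38,0,0,-0.1],[38,0,0,-0.1],[38,0,0,0],[30,0,0,0],[0,0,0,0]])

```text
t: 10.27
ee_pos: [354.0, 313.6, 286.5]
orientation: [0.94, 1.365, -1.163]
ft_force: [-0.8, -1.5, -3.2]
width: 59.8
```

```bash
python3 - <<'E'
from tilt import *
r=tilt(box=(215,250,240,310))
st([515,452,190])
E
```

```text
normal [0.857 0.199 0.476] tilt 61.6 z range 255.0 279.0 n 2442
t10.32 p [354.9 314.3 288.8] xax [-0.127 -0.065 -0.99 ] yax [ 0.967  0.215 -0.138] jawyaw -77.2 F [-0.9 -1.1 -3.2] w 59.7 q [0.68 0.19 1.8  0.03 1.29 2.02]
shift xyz to target [  68.5  198.  -102.2]
```

send_rows(rows=[[2,30,-16,0],[4,35,-18,0],[6,35,-18,0],[10,35,-18,0],[14,30,-16,0],[16,20,-10,0],[8,10,-5,0],[0,0,0,0]])

```text
t: 10.98
ee_pos: [520.7, 457.8, 199.4]
orientation: [0.947, 1.362, -1.161]
ft_force: [-0.4, -1.0, -3.5]
width: 59.5
```

```bash
python3 - <<'E'
from tilt import *
r=tilt(box=(215,250,240,310));cv2.imwrite("pics/w10.png",r["img"][:,:,::-1])
st([515,452,140])
E
```

```text
normal [0.817 0.189 0.545] tilt 57.0 z range 171.0 194.0 n 2440
t11.03 p [520.1 457.3 200.2] xax [-0.124 -0.063 -0.99 ] yax [ 0.968  0.212 -0.135] jawyaw -77.4 F [-0.4 -0.1 -3.3] w 60.1 q [0.69 0.61 1.38 0.03 1.29 2.03]
shift xyz to target [60.6  2.1  2. ]
```

View pics/w10.png

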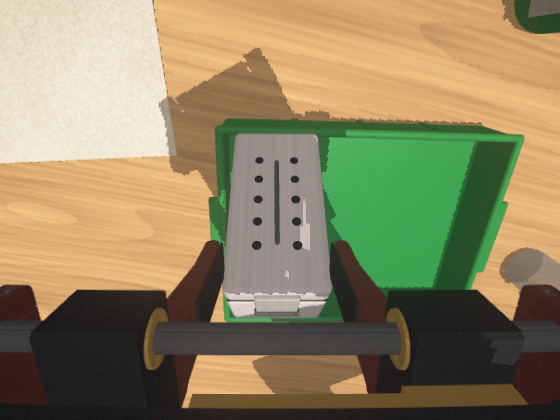

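send_rows(rows=[[30,-1,0,0.02],[30,4,0,0.01],[8,-9,0,0],[5,-10,0,0],[4,-10,0,0],[5,-10,0,0],[6,-10,0,0],[0,0,0,0]])

```text
t: 11.7
ee_pos: [462.8, 443.7, 134.2]
orientation: [0.982, 1.345, -1.178]
ft_force: [-0.5, 0.0, 0.5]
width: 0.9
```

```bash
python3 - <<'E'
from tilt import *
r=tilt(box=(190,250,240,310));cv2.imwrite("pics/w11.png",r["img"][:,:,::-1])
st([404,431,71])
E
```

```text
normal [-0.612  0.322  0.722] tilt 43.8 z range 4.0 79.0 n 3314
t11.75 p [464.2 444.4 135.2] xax [-0.114 -0.053 -0.992] yax [ 0.976  0.18  -0.122] jawyaw -79.4 F [0.7 0.2 0.5] w 0.4 q [0.73 0.6  1.56 0.04 1.1  2.09]
shift xyz to target [ 71.3 -53.4   0. ]
```

View pics/w11.png

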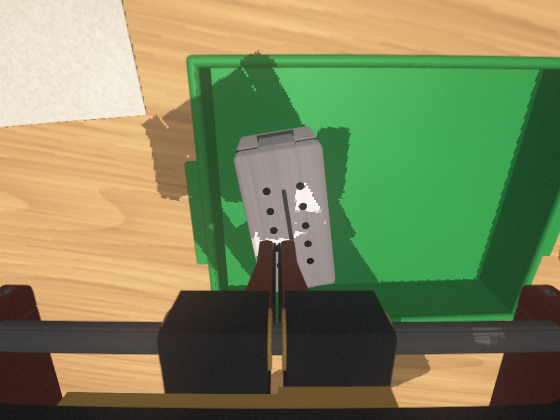

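The box slipped out of the small grip and is now in the tub (correct place). I check how it lies.

```bash
python3 - <<'E'
from tilt import *
r=ctrl.get_image("side"); cv2.imwrite("pics/s11.png",cv2.resize(r["img"][200:400,140:420,::-1],None,fx=2.8,fy=2.8))
r=ctrl.get_image("wrist");W=cloud(r)
for (u,v) in [(275,130),(275,150),(250,170),(300,160),(262,225),(320,240),(310,275),(325,280)]: print(u,v,W[v,u].round())
E
```

```text
275 130 [512. 451.   4.]
275 150 [510. 452.  70.]
250 170 [495. 467.  75.]
300 160 [508. 434.  75.]
262 225 [454. 452.  75.]
320 240 [448. 405.  74.]
310 275 [415. 406.  75.]
325 280 [412. 392.  75.]
```

View pics/s11.png

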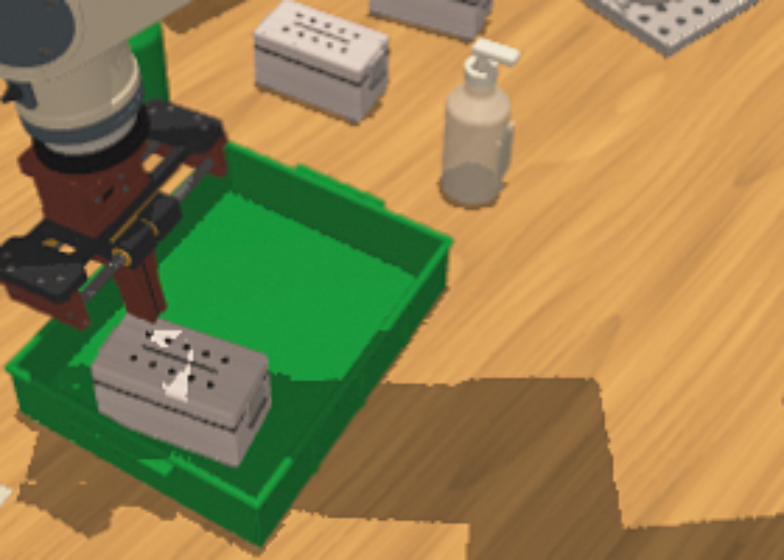

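Side view: the box stands flat and lid up in the tub, with its top at z≈75 everywhere and clear of the walls. It went down less gently than planned, so I'll use a deeper grip next time. I move on to box a, taking its far end so that the wrist camera also sees the underside.

send_rows(rows=[[-38,0,0,0],[-38,0,0,0],[-30,8,10,0],[0,8,38,0],[0,10,38,0],[0,14,38,0],[0,18,38,0],[0,18,38,0],[0,18,38,0],[0,18,38,0]], fingers=1)

```text
t: 12.68
ee_pos: [644.0, 205.3, 252.7]
orientation: [0.992, 1.341, -1.153]
ft_force: [-0.1, 0.7, -0.6]
width: 63.6
```

```bash
python3 - <<'E'
from st import *
st([681,82,170])
E
```

```text
t12.68 p [644.  205.3 252.7] xax [-0.096 -0.044 -0.994] yax [ 0.977  0.189 -0.103] jawyaw -78.9 F [-0.1  0.7 -0.6] w 63.6 q [ 0.3   0.52  1.4  -0.01  1.32  1.68]
shift xyz to target [ 84.1  21.4 126. ]
```

send_rows(rows=[[0,4,30,0],[4,4,30,0],[10,4,30,0],[20,4,25,0],[20,4,10,0],[0,0,0,0]])

```text
t: 13.18
ee_pos: [694.8, 67.1, 206.5]
orientation: [1.009, 1.324, -1.152]
ft_force: [-1.2, -0.0, 0.2]
width: 87.5
```

```bash
python3 - <<'E'
from lid import *
from tilt import *
st([681,82,170])
r=ctrl.get_image("wrist"); cv2.imwrite("pics/w12.png",r["img"][:,:,::-1])
W=cloud(r); Z=W[...,2]; print(np.percentile(Z[(Z>60)&(Z<90)],[10,50,90]))
E
```

```text
t13.18 p [694.8  67.1 206.5] xax [-0.081 -0.043 -0.996] yax [ 0.98   0.177 -0.088] jawyaw -79.6 F [-1.2 -0.   0.2] w 87.5 q [ 0.09  0.59  1.4  -0.04  1.24  1.5 ]
shift xyz to target [ 36.8  -7.7 -18.1]
[69.65455332 79.99483117 81.6711862 ]
```

View pics/w12.png

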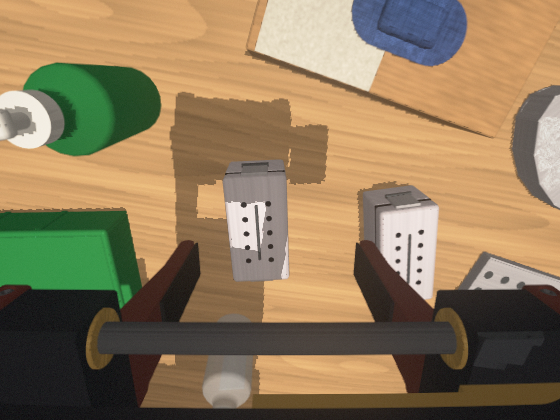

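Wrist view: box a's lid is at about (258,220) and box b's at (405,245). I measure box a.

```bash
python3 - <<'E'
from lid import *
from st import *
r=ctrl.get_image("wrist"); b,z=lid(r,(258,225),65,zlo=62,zhi=80); print(b,z)
b,z=lid(r,(405,250),45,zlo=62,zhi=80); print("b",b,z)
r=ctrl.get_image("top"); cv2.imwrite("pics/t12.png",r["img"][:,:,::-1])
st([681,82,170])
E
```

```text
((643.3738403320312, 73.53875732421875), (123.90050506591797, 60.8505973815918), 12.696197509765625) 70.30543344103916
b ((641.6116943359375, -88.2484130859375), (117.06851196289062, 61.71113586425781), 18.0672607421875) 70.31955157747598
t13.33 p [695.9  70.8 210.6] xax [-0.076 -0.042 -0.996] yax [ 0.98   0.18  -0.082] jawyaw -79.5 F [0.8 0.5 0.1] w 87.6 q [ 0.1   0.58  1.4  -0.04  1.24  1.5 ]
shift xyz to target [ 41.1  -9.2 -14.9]
```

```bash
python3 - <<'E'
from st import *
st([685,83,85])
E
```

```text
t13.33 p [695.9  70.8 210.6] xax [-0.076 -0.042 -0.996] yax [ 0.98   0.18  -0.082] jawyaw -79.5 F [0.8 0.5 0.1] w 87.6 q [ 0.1   0.58  1.4  -0.04  1.24  1.5 ]
shift xyz to target [125.4   1.9 -17.5]
```

send_rows(rows=[[15,-1,-8,-0.02],[30,-1,-6,-0.015],[30,-2,-2,0],[25,-1,0,0],[12,0,0,0],[0,0,0,0]])

```text
t: 13.83
ee_pos: [686.2, 91.5, 109.1]
orientation: [0.988, 1.328, -1.096]
ft_force: [-0.9, -0.5, -0.3]
width: 87.9
```

```bash
python3 - <<'E'
from st import *
st([685,83,58])
E
```

```text
t13.83 p [686.2  91.5 109.1] xax [-0.055 -0.039 -0.998] yax [ 0.972  0.225 -0.063] jawyaw -76.9 F [-0.9 -0.5 -0.3] w 87.9 q [ 0.13  0.67  1.49 -0.04  1.04  1.49]
shift xyz to target [51.4  0.2  6.7]
```

send_rows(rows=[[18,0,3,0.01],[18,0,3,0],[11,0,0,0],[3,0,0,0],[0,0,0,0]])

```text
t: 14.25
ee_pos: [690.7, 88.9, 67.1]
orientation: [0.999, 1.317, -1.092]
ft_force: [0.1, 0.0, -0.8]
width: 88.0
```

```bash
python3 - <<'E'
from st import *
st([685,83,58])
from h import *
r=ctrl.get_image("wrist"); cv2.imwrite("pics/w13.png",r["img"][:,:,::-1])
E
```

```text
t14.25 p [690.7  88.9  67.1] xax [-0.043 -0.037 -0.998] yax [ 0.974  0.219 -0.05 ] jawyaw -77.2 F [ 0.1  0.  -0.8] w 88.0 q [ 0.12  0.73  1.5  -0.04  0.96  1.5 ]
shift xyz to target [ 9.5 -6.4  4.3]
```

View pics/w13.png

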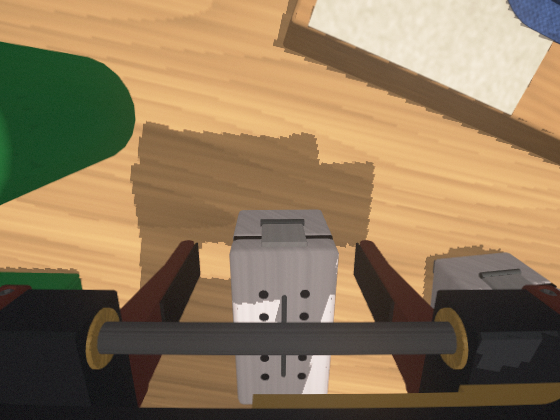

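send_rows(rows=[[5,-3,3,0],[4,-3,1,0],[1,0,0,0],[0,0,0,0]])

```text
t: 14.63
ee_pos: [687.5, 83.6, 61.2]
orientation: [1.002, 1.313, -1.087]
ft_force: [-0.3, 0.2, 0.7]
width: 87.8
```

send_rows(rows=[[0,0,0,0],[0,0,0,0],[0,0,0,0],[0,0,0,0],[0,0,0,0],[0,0,0,0]], fingers=0)

```text
t: 15.13
ee_pos: [687.9, 83.5, 62.0]
orientation: [1.002, 1.312, -1.087]
ft_force: [-0.3, -0.5, 1.1]
width: 61.7
```

```bash
python3 - <<'E'
from st import *
st([685,83,58])
E
```

```text
t15.13 p [687.9  83.5  62. ] xax [-0.036 -0.036 -0.999] yax [ 0.975  0.22  -0.043] jawyaw -77.2 F [-0.3 -0.5  1.1] w 61.7 q [ 0.12  0.73  1.52 -0.04  0.94  1.49]
shift xyz to target [ 4.1 -2.8 -0.3]
```

send_rows(rows=[[0,0,0,0],[0,0,0,0],[4,-2,0,0],[4,-1,0,0],[2,0,0,0]], fingers=0.85)

```text
t: 15.55
ee_pos: [684.8, 82.5, 51.8]
orientation: [1.003, 1.311, -1.086]
ft_force: [0.1, 0.5, 0.4]
width: 74.5
```

send_rows(rows=[[0,0,0,0],[0,0,0,0],[0,0,0,0],[0,0,0,0],[0,0,0,0]], fingers=0)

```text
t: 15.97
ee_pos: [683.9, 82.3, 50.6]
orientation: [1.002, 1.313, -1.088]
ft_force: [0.1, -0.3, -0.4]
width: 62.1
```

```bash
python3 - <<'E'
from st import *
st([685,83,58])
E
```

```text
t15.97 p [683.9  82.3  50.6] xax [-0.037 -0.036 -0.999] yax [ 0.975  0.219 -0.044] jawyaw -77.3 F [ 0.1 -0.3 -0.4] w 62.1 q [ 0.12  0.74  1.53 -0.04  0.92  1.49]
shift xyz to target [-7.5  0.9 -0.2]
```

send_rows(rows=[[-20,0,0,0],[-36,0,0,0],[-38,0,0,0],[-38,0,0,0],[-38,0,-5,0],[-30,0,-15,0],[0,0,-35,0],[0,0,-38,0],[0,-5,-38,0],[0,-8,-38,0]])

```text
t: 16.8
ee_pos: [641.5, 248.5, 250.1]
orientation: [1.007, 1.312, -1.101]
ft_force: [-0.1, 1.1, -4.5]
width: 61.8
```

```bash
python3 - <<'E'
from st import *
st([708,352,250])
E
```

```text
t16.80 p [641.5 248.5 250.1] xax [-0.043 -0.037 -0.998] yax [ 0.977  0.208 -0.05 ] jawyaw -77.9 F [-0.1  1.1 -4.5] w 61.8 q [ 0.36  0.52  1.41 -0.02  1.27  1.73]
shift xyz to target [ -6.6  86.5 -87.2]
```

send_rows(rows=[[0,25,-25,0.02],[0,30,-28,0],[0,25,-24,0],[25,5,-5,0],[36,0,0,0],[36,0,0,0],[28,0,0,0],[8,0,0,0],[0,0,0,0]])

```text
t: 17.55
ee_pos: [695.8, 356.1, 100.4]
orientation: [1.011, 1.311, -1.11]
ft_force: [0.5, -0.6, -3.9]
width: 61.9
```

```bash
python3 - <<'E'
from tilt import *
st([590,329,98])
r=tilt(box=(285,315,250,310)); cv2.imwrite("pics/w14.png",r["img"][:,:,::-1])
r=ctrl.get_image("side"); cv2.imwrite("pics/s14.png",cv2.resize(r["img"][200:400,140:420,::-1],None,fx=2.8,fy=2.8))
r=ctrl.get_image("top"); cv2.imwrite("pics/t14.png",r["img"][:,:,::-1])
E
```

```text
t17.55 p [695.8 356.1 100.4] xax [-0.047 -0.037 -0.998] yax [ 0.978  0.2   -0.054] jawyaw -78.4 F [ 0.5 -0.6 -3.9] w 61.9 q [ 0.46  0.81  1.25 -0.01  1.15  1.84]
shift xyz to target [   8.4 -108.8    5.1]
normal [-0.056 -0.002  0.998] tilt 3.2 z range 117.0 122.0 n 1797
```

View pics/s14.png

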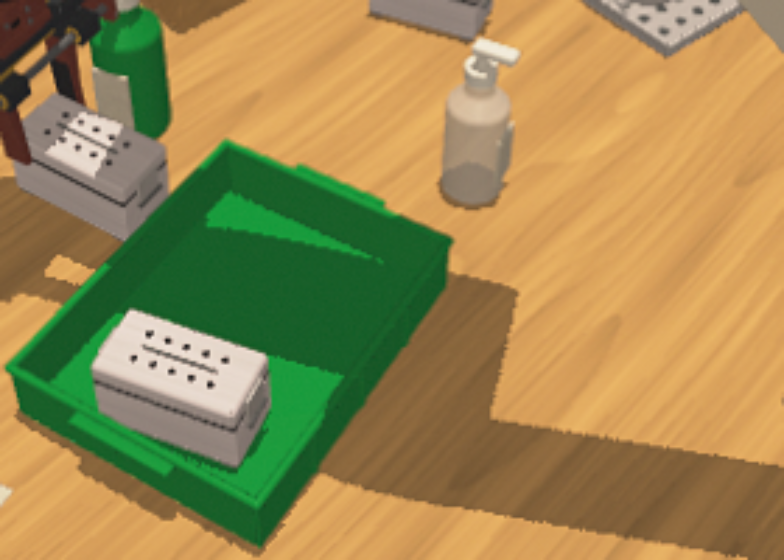

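View pics/t14.png

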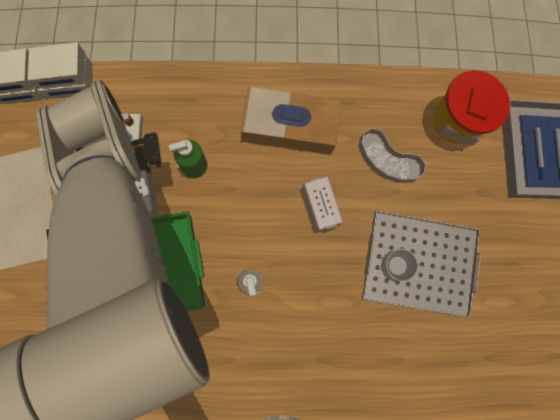

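Views: the box is held level outside the tub's +x wall, clear of the soap bottle and the rack. I catch the foot and roll it.

send_rows(rows=[[5,-5,0,0],[0,-5,0,0],[-7,-6,0,0],[-8,-6,0,0],[-8,-7,0,0],[-7,-7,0,0],[-6,-7,0,0],[0,0,0,0]])

```text
t: 18.37
ee_pos: [658.4, 350.6, 153.7]
orientation: [1.03, 1.301, -1.091]
ft_force: [0.4, -0.5, -3.4]
width: 61.9
```

```bash
python3 - <<'E'
from tilt import *
st([590,329,98])
r=tilt(box=(285,315,250,310)); cv2.imwrite("pics/w15.png",r["img"][:,:,::-1])
r=ctrl.get_image("side"); cv2.imwrite("pics/s15.png",cv2.resize(r["img"][200:400,140:420,::-1],None,fx=2.8,fy=2.8))
E
```

```text
t18.37 p [658.4 350.6 153.7] xax [-0.025 -0.026 -0.999] yax [ 0.98   0.199 -0.03 ] jawyaw -78.5 F [ 0.4 -0.5 -3.4] w 61.9 q [ 0.48  0.69  1.35 -0.01  1.14  1.85]
shift xyz to target [ 58.  -69.6   6.3]
normal [-0.215 -0.029  0.976] tilt 12.5 z range 165.0 173.0 n 1796
```

View pics/s15.png

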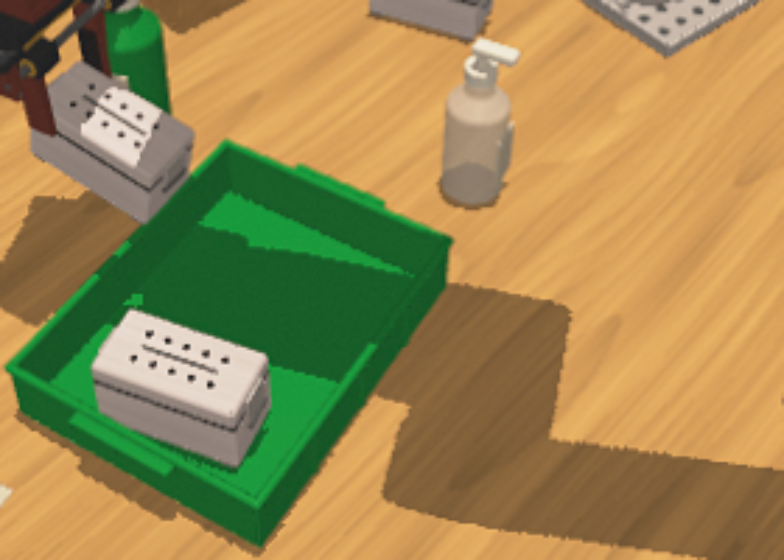

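send_rows(rows=[[0,18,0,0],[12,12,0,0],[16,0,0,0],[4,0,0,0],[0,0,0,0]])

```text
t: 18.88
ee_pos: [687.2, 355.4, 115.8]
orientation: [1.028, 1.302, -1.093]
ft_force: [-0.2, -0.4, -3.8]
width: 61.7
```

```bash
python3 - <<'E'
from tilt import *
st([590,329,116])
r=tilt(box=(285,315,250,310))
E
```

```text
t18.88 p [687.2 355.4 115.8] xax [-0.028 -0.028 -0.999] yax [ 0.979  0.199 -0.033] jawyaw -78.5 F [-0.2 -0.4 -3.8] w 61.7 q [ 0.47  0.77  1.28 -0.01  1.13  1.84]
shift xyz to target [   3.3 -100.5    6.4]
normal [-0.214 -0.025  0.977] tilt 12.4 z range 128.0 135.0 n 1792
```

send_rows(rows=[[2,-8,0,0],[0,-9,0,0],[-4,-9,0,0],[-5,-9,0,0],[0,0,0,0]])

```text
t: 19.35
ee_pos: [662.5, 350.5, 131.6]
orientation: [1.046, 1.286, -1.071]
ft_force: [-0.3, 0.4, -3.7]
width: 62.1
```

```bash
python3 - <<'E'
from tilt import *
st([590,329,116])
r=tilt(box=(285,315,250,310)); cv2.imwrite("pics/w16.png",r["img"][:,:,::-1])
E
```

```text
t19.35 p [662.5 350.5 131.6] xax [-0.001 -0.019 -1.   ] yax [ 0.98   0.199 -0.005] jawyaw -78.5 F [-0.3  0.4 -3.7] w 62.1 q [ 0.48  0.7   1.37 -0.02  1.08  1.86]
shift xyz to target [ 16.1 -75.2   6.4]
normal [-0.398 -0.069  0.915] tilt 23.8 z range 134.0 148.0 n 1795
```

View pics/w16.png

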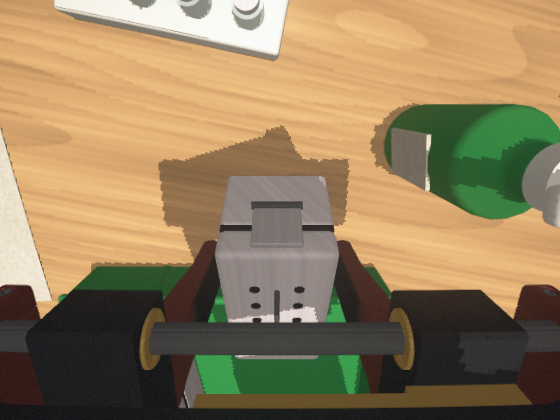

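send_rows(rows=[[-3,-10,0,0],[-4,-10,0,0],[-4,-10,0,0],[-2,-10,0,0],[0,0,0,0]])

```text
t: 19.82
ee_pos: [629.9, 344.2, 149.4]
orientation: [1.057, 1.276, -1.057]
ft_force: [0.2, 0.2, -3.5]
width: 61.7
```

```bash
python3 - <<'E'
from tilt import *
st([590,329,116])
r=tilt(box=(285,315,250,310)); cv2.imwrite("pics/w17.png",r["img"][:,:,::-1])
E
```

```text
t19.82 p [629.9 344.2 149.4] xax [ 0.016 -0.013 -1.   ] yax [0.98  0.199 0.013] jawyaw -78.5 F [ 0.2  0.2 -3.5] w 61.7 q [ 0.49  0.63  1.46 -0.02  1.04  1.87]
shift xyz to target [ 32.9 -42.6   6.4]
normal [-0.65  -0.123  0.75 ] tilt 41.4 z range 107.0 158.0 n 1797
```

View pics/w17.png

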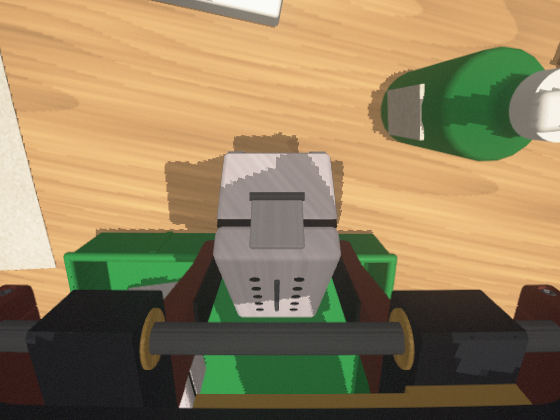

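send_rows(rows=[[-2,-10,0,0],[-2,-10,0,0],[-1,-10,0,0],[0,-10,0,0],[0,-10,0,0],[0,0,0,0]])

```text
t: 20.37
ee_pos: [585.2, 335.2, 156.9]
orientation: [1.065, 1.268, -1.047]
ft_force: [2.3, -0.9, -1.2]
width: 61.4
```

```bash
python3 - <<'E'
from tilt import *
st([590,329,116])
r=tilt(box=(170,205,240,310)); cv2.imwrite("pics/w18.png",r["img"][:,:,::-1])
r=ctrl.get_image("side"); cv2.imwrite("pics/s18.png",cv2.resize(r["img"][150:350,140:420,::-1],None,fx=2.8,fy=2.8))
E
```

```text
t20.37 p [585.2 335.2 156.9] xax [ 0.028 -0.009 -1.   ] yax [0.98  0.199 0.026] jawyaw -78.6 F [ 2.3 -0.9 -1.2] w 61.4 q [ 0.51  0.56  1.57 -0.03  0.99  1.9 ]
shift xyz to target [41.   2.4  6.5]
normal [0.679 0.155 0.717] tilt 44.2 z range 168.0 182.0 n 2323
```

View pics/w18.png

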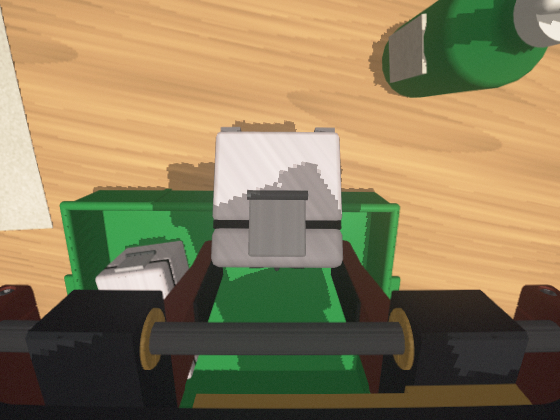

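View pics/s18.png

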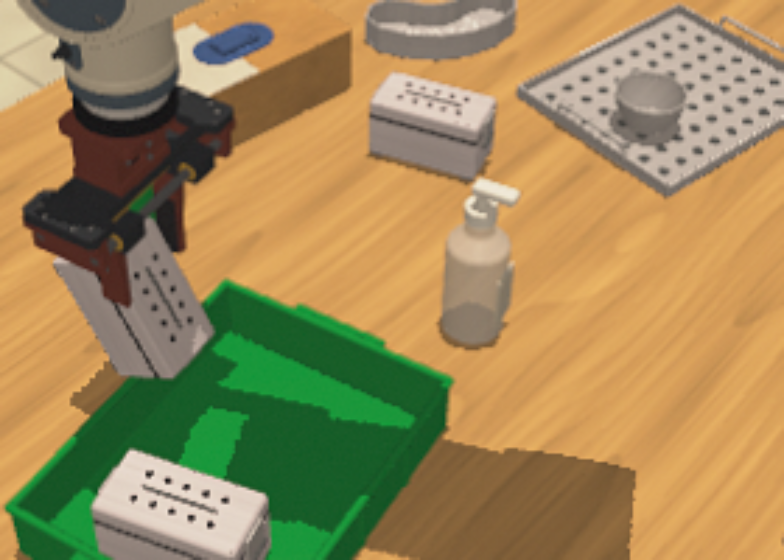

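```bash
cat > endt.py <<'E'
from tilt import *
def endt(boxes=((140,215,220,244),(140,215,312,335))):
    r=ctrl.get_image("wrist");W=cloud(r)
    p=np.concatenate([W[a:b,c:d].reshape(-1,3) for a,b,c,d in boxes]); 
    for k in range(5):
        u,s,vt=np.linalg.svd(p-p.mean(0),full_matrices=False); e=np.abs((p-p.mean(0))@vt[2]); p=p[e<max(2,np.median(e)*2.5)]
    n=vt[2]*np.sign(vt[2][2]); print("end normal",n.round(3),"theta",np.degrees(np.arcsin(n[2])).round(1),len(p),"res",s[2]/len(p)**.5); return r
E
python3 - <<'E'
from endt import *
endt()
E
```

```text
end normal [0.444 0.101 0.89 ] theta 62.9 3504 res 0.605482199563113
```

send_rows(rows=[[0,-9,0,0],[1,-9,0,0],[1,-9,0,0],[0,0,0,0]])

```text
t: 20.85
ee_pos: [559.3, 330.2, 153.8]
orientation: [1.067, 1.268, -1.046]
ft_force: [2.7, -1.3, 3.2]
width: 61.8
```

```bash
python3 - <<'E'
from endt import *
st([590,329,116])
r=endt()
E
```

```text
t20.85 p [559.3 330.2 153.8] xax [ 0.03  -0.008 -1.   ] yax [0.98  0.198 0.028] jawyaw -78.6 F [ 2.7 -1.3  3.2] w 61.8 q [ 0.53  0.53  1.64 -0.03  0.96  1.91]
shift xyz to target [38.7 28.8  6.7]
end normal [0.234 0.057 0.971] theta 76.1 3501 res 0.6095515443791197
```

Tilt is 76° with a firm hold. I lift and turn the underside towards the side camera.

send_rows(rows=[[-20,0,0,0],[-36,0,0,-0.12],[-36,0,0,-0.12],[-36,0,0,-0.12],[-30,0,0,-0.12],[0,0,0,-0.12],[0,0,0,-0.12],[0,0,0,-0.12],[0,0,0,-0.12],[0,0,0,-0.12]])

```text
t: 21.73
ee_pos: [538.4, 326.5, 300.7]
orientation: [0.172, 1.577, -0.223]
ft_force: [-0.3, 0.3, -4.7]
width: 61.9
```

send_rows(rows=[[0,0,0,-0.12],[0,0,0,-0.12],[0,0,0,-0.12],[0,0,0,-0.12],[0,0,0,0]])

```text
t: 22.15
ee_pos: [529.6, 323.5, 290.3]
orientation: [-0.228, 1.611, 0.171]
ft_force: [1.2, -0.1, -4.5]
width: 61.6
```

```bash
python3 - <<'E'
from endt import *
st()
r=endt()
r=ctrl.get_image("side"); cv2.imwrite("pics/s19.png",cv2.resize(r["img"][80:280,140:420,::-1],None,fx=2.8,fy=2.8))
E
```

```text
t22.15 p [529.6 323.5 290.3] xax [-0.044 -0.042 -0.998] yax [-0.251  0.968 -0.029] jawyaw 14.4 F [ 1.2 -0.1 -4.5] w 61.6 q [ 0.54  0.38  1.53 -0.01  1.29  0.29]
end normal [-0.023  0.312  0.95 ] theta 71.8 3496 res 0.62762324985303
```

View pics/s19.png

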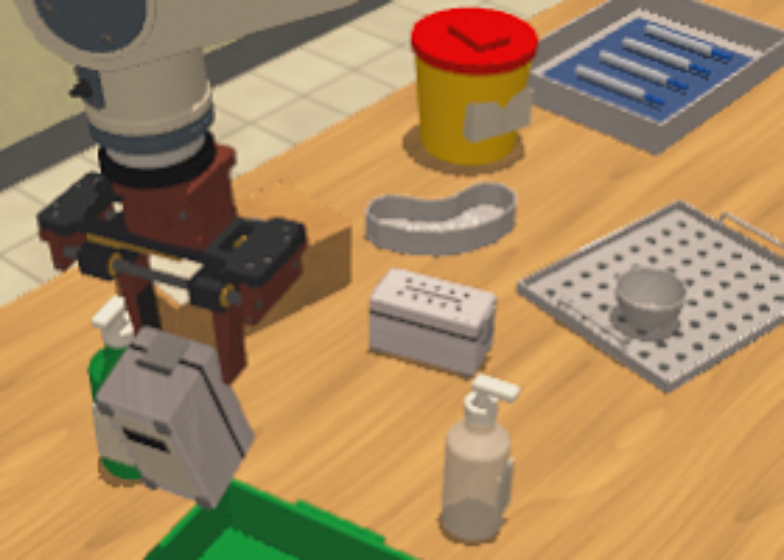

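```bash
python3 - <<'E'
from st import *
import cv2
r=ctrl.get_image("side"); im=r["img"][190:270,160:240,::-1]
cv2.imwrite("pics/s19z.png",cv2.resize(im,None,fx=7,fy=7,interpolation=2))
E
```

```text
(no output)
```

View pics/s19z.png

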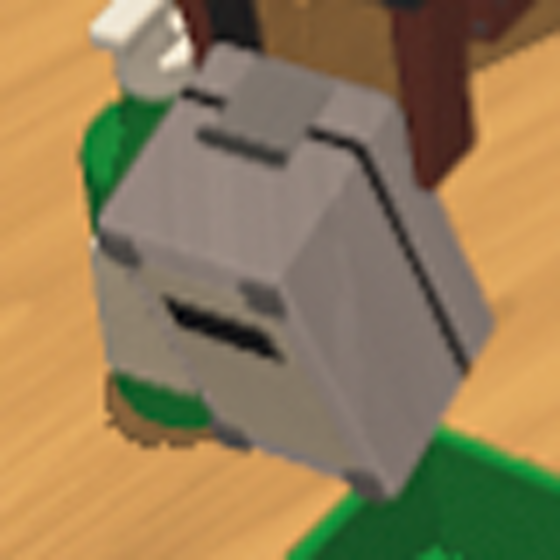

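One bar only, at about (222,328) in the zoom, and the rest of the label is blank. Box a is not sterile and goes to the tray.

send_rows(rows=[[-15,-20,0,0.1],[-15,-36,0,0.1],[0,-38,0,0.1],[0,-38,0,0.09],[0,-38,0,0],[0,-38,0,0],[0,-38,0,0],[0,-38,0,0],[0,-38,0,0],[0,-38,0,0]])

```text
t: 23.13
ee_pos: [496.5, -36.4, 335.8]
orientation: [0.113, 1.608, -0.183]
ft_force: [-0.2, -0.1, -4.1]
width: 61.9
```

```bash
python3 - <<'E'
from endt import *
st([528,-485,200])
E
```

```text
t23.13 p [496.5 -36.4 335.8] xax [-0.046 -0.04  -0.998] yax [ 0.185  0.982 -0.048] jawyaw -10.8 F [-0.2 -0.1 -4.1] w 61.9 q [-0.07  0.13  1.76 -0.05  1.3   0.13]
shift xyz to target [ 152.1 -427.9  120. ]
```

send_rows(rows=[[0,-38,10,-0.03],[0,-38,10,-0.02],[0,-38,10,0],[0,-38,10,0],[0,-38,11,0],[0,-38,11,0],[0,-38,11,0],[10,-38,11,0],[15,-38,11,0],[15,-20,5,0]])

```text
t: 23.97
ee_pos: [532.3, -429.2, 314.2]
orientation: [0.099, 1.602, -0.172]
ft_force: [0.2, -0.3, -4.8]
width: 61.7
```

```bash
python3 - <<'E'
from endt import *
st([528,-485,170])
r=endt(); cv2.imwrite("pics/w20.png",r["img"][:,:,::-1])
E
```

```text
t23.97 p [ 532.3 -429.2  314.2] xax [-0.04  -0.043 -0.998] yax [ 0.169  0.984 -0.049] jawyaw -9.9 F [ 0.2 -0.3 -4.8] w 61.7 q [-0.67  0.43  1.4  -0.06  1.31 -0.48]
shift xyz to target [146.5 -48.6   9.9]
end normal [0.091 0.315 0.945] theta 70.9 3507 res 0.6235495591570294
```

View pics/w20.png

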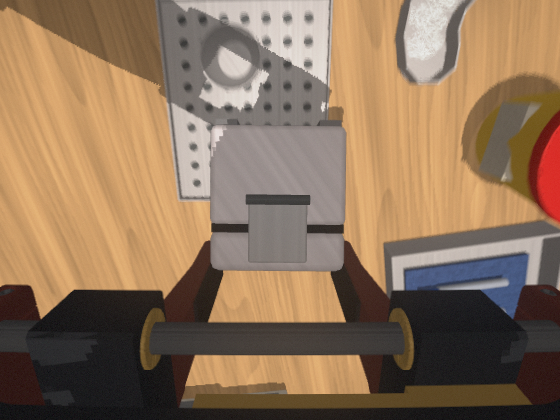

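```bash
python3 - <<'E'
from endt import *
r=ctrl.get_image("wrist")
print(ray(r,[[180,199],[162,5],[331,5],[329,105]],16).round(1)[:,:2].tolist(), ray(r,[[233,55]],42).round(1))
st()
E
```

```text
[[363.2, -469.7], [410.7, -214.8], [619.5, -253.8], [602.7, -371.9]] [[ 490.8 -291.3   42. ]]
t24.07 p [ 530.5 -428.1  310.6] xax [-0.045 -0.039 -0.998] yax [ 0.171  0.984 -0.046] jawyaw -9.9 F [ 0.2  0.7 -4.6] w 61.6 q [-0.67  0.44  1.4  -0.06  1.31 -0.48]
```

```bash
python3 - <<'E'
from endt import *
st([518,-488,150])
E
```

```text
t24.07 p [ 530.5 -428.1  310.6] xax [-0.045 -0.039 -0.998] yax [ 0.171  0.984 -0.046] jawyaw -9.9 F [ 0.2  0.7 -4.6] w 61.6 q [-0.67  0.44  1.4  -0.06  1.31 -0.48]
shift xyz to target [163.2 -53.7   4.1]
```

send_rows(rows=[[10,-18,-3,0],[30,-18,-3,0],[36,-10,-2,0],[36,-3,0,0],[28,0,0,0],[8,0,0,0],[0,0,0,0]])

```text
t: 24.65
ee_pos: [508.5, -481.2, 162.4]
orientation: [0.119, 1.603, -0.183]
ft_force: [-0.3, 0.0, -3.4]
width: 61.7
```

```bash
python3 - <<'E'
from endt import *
st([518,-488,125])
r=endt(); cv2.imwrite("pics/w21.png",r["img"][:,:,::-1])
r=ctrl.get_image("side"); cv2.imwrite("pics/s21.png",cv2.resize(r["img"][60:260,280:560,::-1],None,fx=2.8,fy=2.8))
r=ctrl.get_image("top"); cv2.imwrite("pics/t21.png",r["img"][:,:,::-1])
E
```

```text
t24.65 p [ 508.5 -481.2  162.4] xax [-0.041 -0.037 -0.998] yax [ 0.189  0.981 -0.044] jawyaw -11.0 F [-0.3  0.  -3.4] w 61.7 q [-0.75  0.6   1.49 -0.06  1.06 -0.53]
shift xyz to target [37.2 -3.2 11.9]
end normal [0.099 0.323 0.941] theta 70.3 3367 res 0.5896091124408033
```

View pics/s21.png

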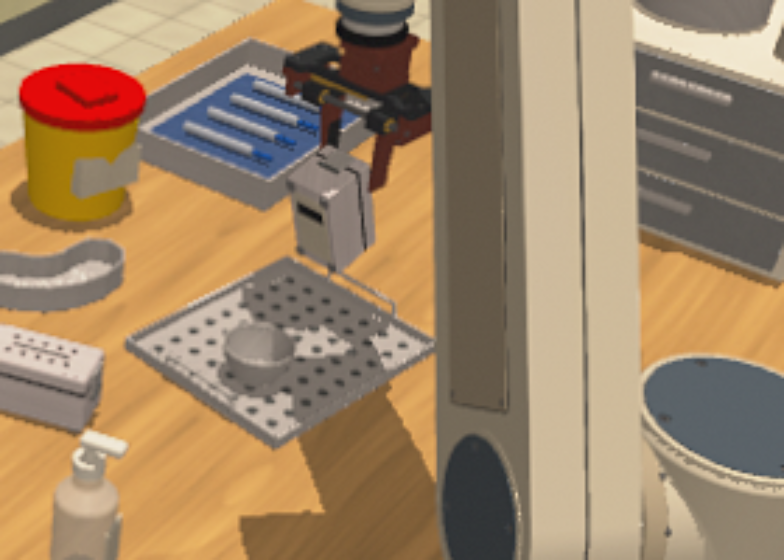

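View pics/w21.png

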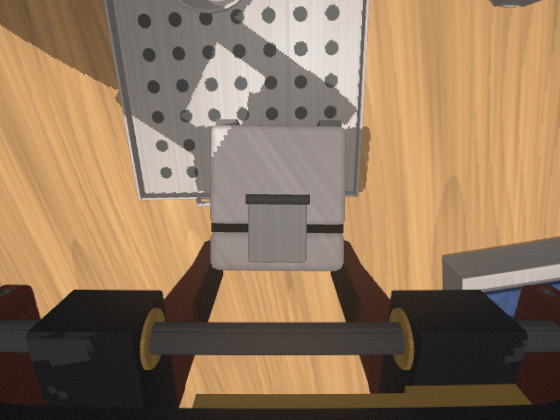

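At 70° the lid edge would hang over the tray's end rim if I set the foot down here. So I'll first lower the tilt with the foot further inside the tray on the +x side, clear of the bowl, and then shift it to its place.

```bash
python3 - <<'E'
from endt import *
st([549,-426,150])
E
```

```text
t24.80 p [ 510.3 -482.6  166.2] xax [-0.037 -0.042 -0.998] yax [ 0.188  0.981 -0.048] jawyaw -10.9 F [ 0.6 -0.3 -3.4] w 61.7 q [-0.75  0.6   1.48 -0.06  1.06 -0.53]
shift xyz to target [12.4 63.5 27.7]
```

send_rows(rows=[[0,16,8,-0.02],[0,22,10,0],[6,18,7,0],[10,6,2,0],[0,0,0,0]])

```text
t: 25.22
ee_pos: [554.9, -429.1, 159.8]
orientation: [0.09, 1.582, -0.179]
ft_force: [-0.5, -0.1, -3.3]
width: 61.8
```

```bash
python3 - <<'E'
from endt import *
st([549,-426,125])
r=endt(); cv2.imwrite("pics/w22.png",r["img"][:,:,::-1])
E
```

```text
t25.22 p [ 554.9 -429.1  159.8] xax [-0.021 -0.055 -0.998] yax [ 0.17   0.984 -0.057] jawyaw -9.8 F [-0.5 -0.1 -3.3] w 61.8 q [-0.65  0.59  1.5  -0.07  1.03 -0.45]
shift xyz to target [34.7  4.1 -6. ]
end normal [0.073 0.337 0.939] theta 69.8 3453 res 0.6127490413370833
```

View pics/w22.png

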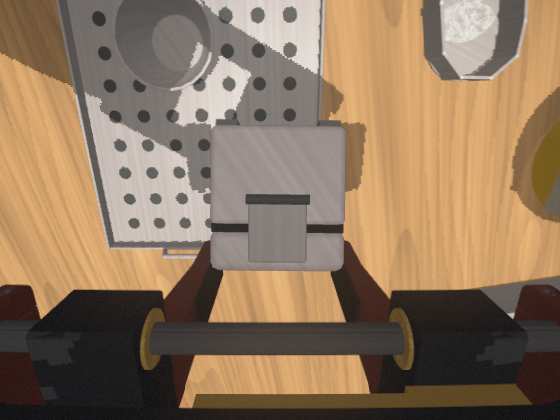

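send_rows(rows=[[12,1,-5,0],[16,1,-3,0],[8,0,0,0],[3,0,0,0],[0,0,0,0]])

```text
t: 25.68
ee_pos: [548.6, -434.4, 127.9]
orientation: [0.085, 1.572, -0.187]
ft_force: [0.6, 0.4, -3.2]
width: 61.7
```

```bash
python3 - <<'E'
from endt import *
st([549,-426,125])
r=endt()
r=ctrl.get_image("side"); cv2.imwrite("pics/s22.png",cv2.resize(r["img"][100:240,300:500,::-1],None,fx=3.8,fy=3.8))
E
```

```text
t25.68 p [ 548.6 -434.4  127.9] xax [-0.012 -0.064 -0.998] yax [ 0.172  0.983 -0.065] jawyaw -9.9 F [ 0.6  0.4 -3.2] w 61.7 q [-0.66  0.62  1.53 -0.07  0.96 -0.45]
shift xyz to target [ 2.3  8.5 -1.1]
end normal [0.065 0.344 0.937] theta 69.5 3499 res 0.6009374496934681
```

View pics/s22.png

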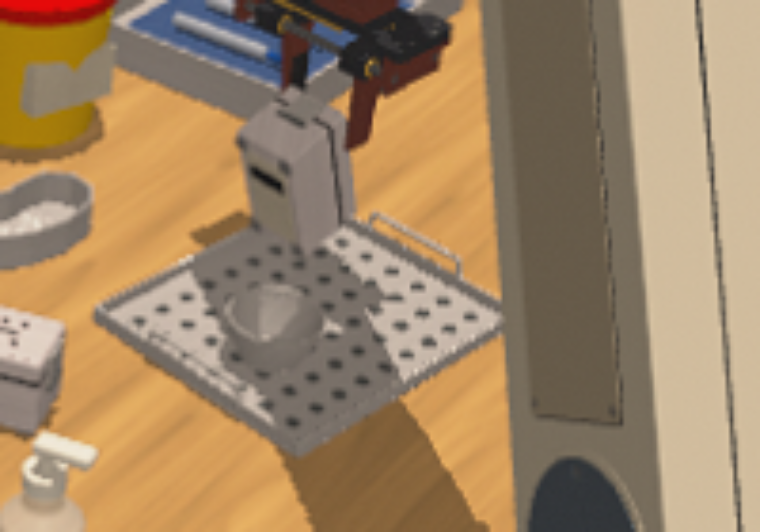

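send_rows(rows=[[3,5,0,0],[4,4,0,0],[4,0,0,0],[3,0,0,0]])

```text
t: 26.12
ee_pos: [552.2, -427.2, 115.9]
orientation: [0.083, 1.567, -0.189]
ft_force: [-0.2, 1.1, -3.7]
width: 61.9
```

```bash
python3 - <<'E'
from endt import *
st([549,-426,110])
r=endt()
E
```

```text
t26.12 p [ 552.2 -427.2  115.9] xax [-0.007 -0.067 -0.998] yax [ 0.172  0.983 -0.067] jawyaw -9.9 F [-0.2  1.1 -3.7] w 61.9 q [-0.65  0.63  1.55 -0.07  0.93 -0.43]
shift xyz to target [ 5.8  1.  -3.4]
end normal [0.061 0.35  0.935] theta 69.2 3503 res 0.618516455636671
```

send_rows(rows=[[3,2,-4,0],[2,6,0,0],[2,8,0,0],[2,8,0,0],[2,8,0,0],[2,8,0,0],[0,0,0,0]])

```text
t: 26.75
ee_pos: [555.7, -391.7, 108.6]
orientation: [0.071, 1.563, -0.198]
ft_force: [-0.3, 0.2, -4.3]
width: 61.7
```

```bash
python3 - <<'E'
from endt import *
st([549,-426,110])
r=endt(); cv2.imwrite("pics/w23.png",r["img"][:,:,::-1])
E
```

```text
t26.75 p [ 555.7 -391.7  108.6] xax [-0.005 -0.081 -0.997] yax [ 0.17   0.982 -0.081] jawyaw -9.8 F [-0.3  0.2 -4.3] w 61.7 q [-0.6   0.62  1.6  -0.09  0.88 -0.37]
shift xyz to target [  1.4 -34.9  -0.7]
end normal [0.088 0.477 0.875] theta 61.0 3506 res 0.6007966975632942
```

View pics/w23.png

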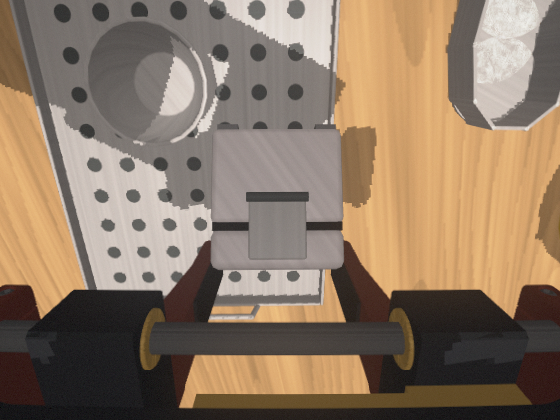

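send_rows(rows=[[1,7,0,0],[1,7,0,0],[1,7,0,0],[2,7,0,0],[2,7,0,0],[3,7,0,0],[0,0,0,0]])

```text
t: 27.38
ee_pos: [564.0, -350.9, 104.0]
orientation: [0.064, 1.561, -0.204]
ft_force: [0.5, -1.1, -3.3]
width: 61.5
```

```bash
python3 - <<'E'
from endt import *
st([549,-426,110])
r=endt(); cv2.imwrite("pics/w24.png",r["img"][:,:,::-1])
E
```

```text
t27.38 p [ 564.  -350.9  104. ] xax [-0.003 -0.089 -0.996] yax [ 0.17   0.981 -0.088] jawyaw -9.8 F [ 0.5 -1.1 -3.3] w 61.5 q [-0.54  0.61  1.64 -0.1   0.86 -0.3 ]
shift xyz to target [  0.7 -76.8  -2. ]
end normal [0.126 0.709 0.694] theta 43.9 3487 res 0.5985192399737848
```

View pics/w24.png

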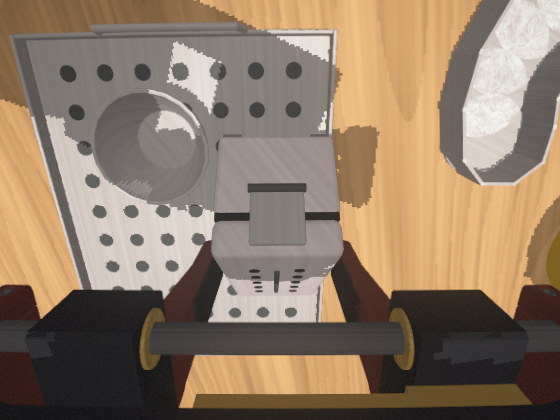

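Tilt is 44°. I lift slightly, shift back to the final spot and continue lowering.

send_rows(rows=[[-14,0,0,0],[-4,-25,-2,0],[0,-30,-2,0],[0,-28,-2,0],[2,-12,0,0],[4,0,0,0],[0,0,0,0]])

```text
t: 28.02
ee_pos: [542.1, -440.8, 124.4]
orientation: [0.067, 1.563, -0.199]
ft_force: [-0.7, 0.4, -4.8]
width: 61.9
```

```bash
cat > tr.py <<'E'
from endt import *
c=np.array([491,-350.]);X=np.array([.986,-.165]);Y=np.array([.165,.986])
def trs():
    o,M=st(); p=o["ee_pos"]; d=p[:2]-c; print("own x,y",(d@X).round(1),(d@Y).round(1))
E
python3 - <<'E'
from tr import *
trs()
r=endt(); cv2.imwrite("pics/w25.png",r["img"][:,:,::-1])
E
```

```text
t28.02 p [ 542.1 -440.8  124.4] xax [-0.004 -0.084 -0.996] yax [ 0.168  0.982 -0.083] jawyaw -9.7 F [-0.7  0.4 -4.8] w 61.9 q [-0.67  0.62  1.55 -0.09  0.92 -0.45]
own x,y 65.3 -81.1
end normal [0.122 0.695 0.709] theta 45.1 3493 res 0.6037982222824337
```

View pics/w25.png

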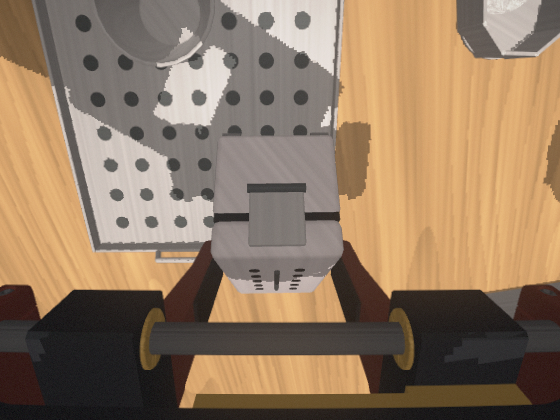

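send_rows(rows=[[10,1,0,0],[7,1,0,0],[2,7,0,0],[3,8,0,0],[3,8,0,0],[3,8,0,0],[0,0,0,0]])

```text
t: 28.65
ee_pos: [549.3, -402.7, 93.7]
orientation: [0.062, 1.566, -0.194]
ft_force: [-0.5, -1.4, -1.3]
width: 62.0
```

```bash
python3 - <<'E'
from tr import *
trs()
r=endt(((150,205,222,244),(150,205,312,332))); cv2.imwrite("pics/w26.png",r["img"][:,:,::-1])
E
```

```text
t28.65 p [ 549.3 -402.7   93.7] xax [-0.006 -0.084 -0.996] yax [ 0.162  0.983 -0.084] jawyaw -9.3 F [-0.5 -1.4 -1.3] w 62.0 q [-0.62  0.64  1.6  -0.1   0.86 -0.39]
own x,y 66.2 -42.3
end normal [0.145 0.87  0.471] theta 28.1 2197 res 0.49311926999629035
```

View pics/w26.png

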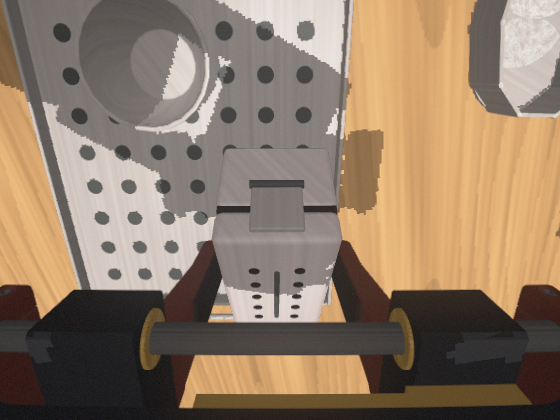

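send_rows(rows=[[4,8,0,0],[5,8,0,0],[5,7,0,0],[5,6,0,0],[5,5,0,0],[0,0,0,0]])

```text
t: 29.2
ee_pos: [555.6, -367.1, 66.3]
orientation: [0.063, 1.565, -0.194]
ft_force: [-1.8, 0.1, 0.3]
width: 61.7
```

```bash
python3 - <<'E'
from tr import *
trs()
r=tilt(box=(285,315,250,310)); cv2.imwrite("pics/w27.png",r["img"][:,:,::-1])
E
```

```text
t29.20 p [ 555.6 -367.1   66.3] xax [-0.006 -0.083 -0.997] yax [ 0.163  0.983 -0.083] jawyaw -9.4 F [-1.8  0.1  0.3] w 61.7 q [-0.57  0.66  1.64 -0.1   0.8  -0.33]
own x,y 66.5 -6.2
normal [-0.008 -0.084  0.996] tilt 4.8 z range 77.0 82.0 n 1790
```

View pics/w27.png

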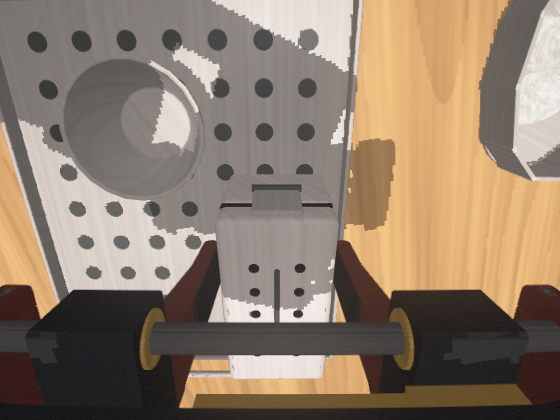

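send_rows(rows=[[3,1,0,0],[3,0,0,0],[2,0,0,0],[1,0,0,0],[0,0,0,0]])

```text
t: 29.67
ee_pos: [557.1, -366.2, 60.4]
orientation: [0.066, 1.564, -0.194]
ft_force: [-1.5, -0.3, -1.8]
width: 61.8
```

```bash
python3 - <<'E'
from tr import *
trs()
r=tilt(box=(285,315,250,310))
E
```

```text
t29.67 p [ 557.1 -366.2   60.4] xax [-0.005 -0.081 -0.997] yax [ 0.165  0.983 -0.081] jawyaw -9.5 F [-1.5 -0.3 -1.8] w 61.8 q [-0.57  0.67  1.64 -0.1   0.79 -0.33]
own x,y 67.9 -5.0
normal [ 0.003 -0.014  1.   ] tilt 0.8 z range 73.0 78.0 n 1798
```

Flat to 0.8°. I release and lift straight up.

send_rows(rows=[[1,0,0,0],[0,0,0,0]])

```text
t: 29.88
ee_pos: [557.4, -366.3, 60.2]
orientation: [0.067, 1.564, -0.194]
ft_force: [-0.8, 1.5, 1.4]
width: 61.6
```

send_rows(rows=[[0,0,0,0],[0,0,0,0],[0,0,0,0],[-10,0,0,0],[-30,0,0,0],[-38,0,0,0],[-38,0,0,0],[-20,0,0,0],[0,0,0,0]], fingers=1)

```text
t: 30.63
ee_pos: [558.1, -356.5, 200.7]
orientation: [0.069, 1.563, -0.195]
ft_force: [0.1, -0.6, 0.7]
width: 88.0
```

```bash
python3 - <<'E'
from tr import *
trs()
r=ctrl.get_image("wrist"); cv2.imwrite("pics/w28.png",r["img"][:,:,::-1])
r=ctrl.get_image("side"); cv2.imwrite("pics/s28.png",r["img"][:,:,::-1])
E
```

```text
t30.63 p [ 558.1 -356.5  200.7] xax [-0.004 -0.08  -0.997] yax [ 0.167  0.983 -0.08 ] jawyaw -9.6 F [ 0.1 -0.6  0.7] w 88.0 q [-0.55  0.48  1.59 -0.08  1.03 -0.34]
own x,y 67.2 4.7
```

View pics/s28.png

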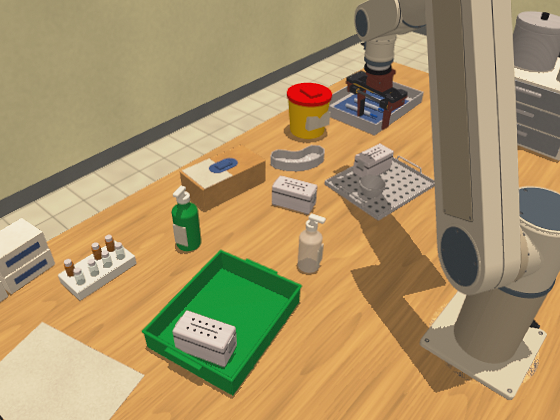

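View pics/w28.png

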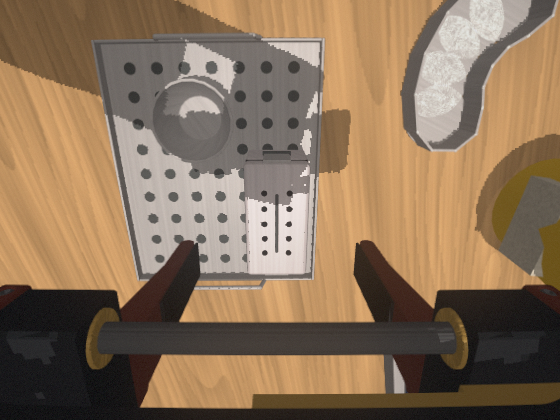

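Views: box a stands lid up on the tray's free side, and the bowl (190,118) is untouched. On to box b.

send_rows(rows=[[-5,25,8,0],[0,35,12,0],[0,35,12,0],[0,35,12,0],[0,35,12,0],[0,35,12,0.1],[0,33,12,0.12],[0,25,10,0.12],[0,0,0,0.12],[0,0,0,0.12]])

```text
t: 31.57
ee_pos: [691.4, -111.5, 158.5]
orientation: [0.541, 1.491, -0.67]
ft_force: [0.3, -1.2, -0.3]
width: 87.8
```

send_rows(rows=[[0,0,0,0.12],[0,0,0,0.12],[0,0,0,0.12],[0,0,0,0.12],[0,0,0,0]])

```text
t: 31.98
ee_pos: [685.4, -108.6, 143.9]
orientation: [0.918, 1.336, -1.065]
ft_force: [0.1, -0.7, 0.4]
width: 88.0
```

```bash
python3 - <<'E'
from tilt import *
st([680,-76,150])
r=ctrl.get_image("wrist"); cv2.imwrite("pics/w29.png",r["img"][:,:,::-1])
E
```

```text
t31.98 p [ 685.4 -108.6  143.9] xax [-0.056 -0.068 -0.996] yax [ 0.956  0.285 -0.073] jawyaw -73.2 F [ 0.1 -0.7  0.4] w 88.0 q [-0.14  0.63  1.48 -0.09  1.08  1.18]
shift xyz to target [ -8.1   3.7 -32.4]
```

View pics/w29.png

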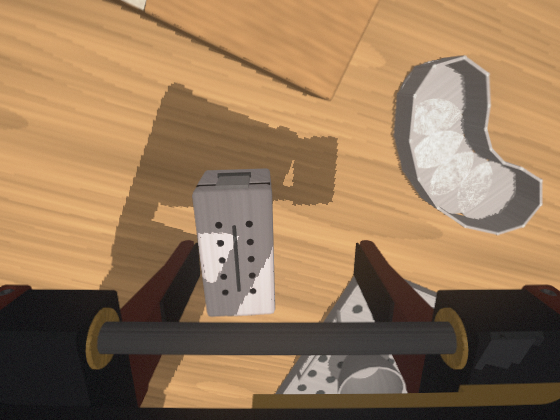

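Box b's lid is at about (237,245) in the wrist view. I refine its pose.

```bash
python3 - <<'E'
from lid import *
from st import *
r=ctrl.get_image("wrist"); b,z=lid(r,(237,245),75,zlo=62,zhi=80); print(b,z)
c=np.array(b[0]); a=np.radians(18); P=c+44*np.array([np.cos(a),np.sin(a)]); print(P)
st([P[0],P[1],52])
E
```

```text
((639.1865844726562, -92.00557708740234), (123.09829711914062, 60.740089416503906), 17.779300689697266) 70.29671868514961
[681.03307119 -78.40882933]
t32.08 p [ 685.4 -108.6  144.1] xax [-0.056 -0.068 -0.996] yax [ 0.953  0.293 -0.074] jawyaw -72.7 F [ 0.3 -0.2 -0.3] w 87.5 q [-0.14  0.63  1.48 -0.09  1.08  1.17]
shift xyz to target [ 89.9  11.5 -34.6]
```

send_rows(rows=[[0,3,-18,0.005],[8,3,-12,0],[20,2,-2,0],[25,1,0,0],[15,1,0,0],[5,0,0,0],[0,0,0,0]])

```text
t: 32.67
ee_pos: [679.9, -78.1, 61.6]
orientation: [0.899, 1.349, -1.047]
ft_force: [-0.4, 0.1, 0.9]
width: 87.9
```

```bash
python3 - <<'E'
from st import *
st([681,-78.4,52])
E
```

```text
t32.67 p [679.9 -78.1  61.6] xax [-0.058 -0.068 -0.996] yax [ 0.948  0.309 -0.076] jawyaw -71.7 F [-0.4  0.1  0.9] w 87.9 q [-0.1   0.72  1.53 -0.09  0.94  1.21]
shift xyz to target [9.5 1.7 0.2]
```

send_rows(rows=[[5,1,0,0],[4,0,0,0],[0,0,0,0]])

```text
t: 32.92
ee_pos: [680.7, -78.3, 52.2]
orientation: [0.897, 1.349, -1.045]
ft_force: [-1.3, -0.1, 0.4]
width: 87.9
```

send_rows(rows=[[0,0,0,0],[0,0,0,0],[0,0,0,0],[0,0,0,0],[0,0,0,0],[0,0,0,0],[0,0,0,0]], fingers=0)

```text
t: 33.5
ee_pos: [682.3, -78.6, 55.0]
orientation: [0.898, 1.346, -1.042]
ft_force: [0.3, 1.0, -0.5]
width: 62.3
```

```bash
python3 - <<'E'
from st import *
st([681,-78.4,52])
E
```

```text
t33.50 p [682.3 -78.6  55. ] xax [-0.053 -0.069 -0.996] yax [ 0.947  0.312 -0.072] jawyaw -71.6 F [ 0.3  1.  -0.5] w 62.3 q [-0.1   0.73  1.53 -0.09  0.93  1.21]
shift xyz to target [ 3.1 -0.9 -0.8]
```

send_rows(rows=[[-20,0,0,0],[-36,0,0,0],[-38,0,0,0],[-38,0,0,0],[-38,0,-10,0.03],[-30,2,-25,0.03],[0,6,-38,0.03],[0,6,-38,0.03],[0,6,-38,0],[0,6,-38,0]])

```text
t: 34.33
ee_pos: [674.0, 120.7, 248.3]
orientation: [1.0, 1.29, -1.148]
ft_force: [1.0, -0.2, -4.0]
width: 62.0
```

```bash
python3 - <<'E'
from st import *
st([698,354,250])
E
```

```text
t34.33 p [674.  120.7 248.3] xax [-0.058 -0.067 -0.996] yax [ 0.982  0.178 -0.069] jawyaw -79.5 F [ 1.  -0.2 -4. ] w 62.0 q [ 0.18  0.52  1.41 -0.06  1.28  1.59]
shift xyz to target [ -18.7   65.  -224.5]
```

send_rows(rows=[[-4,4,-38,0],[-4,4,-38,0],[-4,8,-38,0],[-2,18,-38,0],[0,20,-36,0],[5,14,-22,0],[30,0,-4,0],[36,0,0,0],[36,0,0,0],[26,0,0,0]])

```text
t: 35.17
ee_pos: [693.5, 358.2, 112.1]
orientation: [1.002, 1.291, -1.127]
ft_force: [-0.2, 0.3, -4.4]
width: 62.2
```

send_rows(rows=[[10,0,0,0],[0,0,0,0]])

```text
t: 35.33
ee_pos: [691.6, 356.1, 94.2]
orientation: [0.997, 1.292, -1.131]
ft_force: [-0.9, -0.7, -4.0]
width: 62.0
```

```bash
python3 - <<'E'
from tilt import *
st([590,329,98])
r=tilt(box=(285,315,250,310)); cv2.imwrite("pics/w30.png",r["img"][:,:,::-1])
r=ctrl.get_image("side"); cv2.imwrite("pics/s30.png",cv2.resize(r["img"][200:400,140:420,::-1],None,fx=2.8,fy=2.8))
E
```

```text
t35.33 p [691.6 356.1  94.2] xax [-0.049 -0.063 -0.997] yax [ 0.98   0.191 -0.061] jawyaw -78.8 F [-0.9 -0.7 -4. ] w 62.0 q [ 0.47  0.81  1.25 -0.04  1.15  1.87]
shift xyz to target [   2.9 -104.9    7. ]
normal [-0.138 -0.007  0.99 ] tilt 7.9 z range 104.0 110.0 n 1794
```

View pics/s30.png

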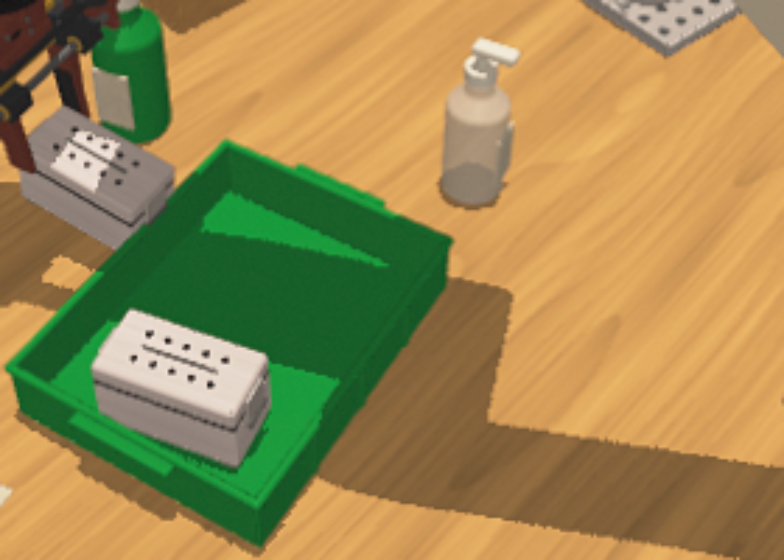

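send_rows(rows=[[-5,-6,0,0],[-5,-8,0,0],[-5,-8,0,0],[-4,-8,0,0],[0,0,0,0]])

```text
t: 35.85
ee_pos: [669.9, 353.8, 128.5]
orientation: [1.015, 1.282, -1.114]
ft_force: [1.3, 0.6, -3.5]
width: 61.8
```

```bash
python3 - <<'E'
from tilt import *
st([590,329,98])
r=tilt(box=(285,315,250,310))
E
```

```text
t35.85 p [669.9 353.8 128.5] xax [-0.029 -0.053 -0.998] yax [ 0.981  0.19  -0.039] jawyaw -79.0 F [ 1.3  0.6 -3.5] w 61.8 q [ 0.48  0.74  1.31 -0.04  1.14  1.88]
shift xyz to target [ 34.1 -81.9   7.6]
normal [-0.414 -0.05   0.909] tilt 24.6 z range 122.0 139.0 n 1790
```

send_rows(rows=[[-3,-10,0,0],[-3,-10,0,0],[-3,-10,0,0],[-2,-10,0,0],[-1,-10,0,0],[0,0,0,0]])

```text
t: 36.4
ee_pos: [631.2, 347.0, 153.0]
orientation: [1.035, 1.265, -1.09]
ft_force: [-0.2, 0.4, -3.2]
width: 61.9
```

```bash
python3 - <<'E'
from endt import *
st([590,329,98])
r=endt(((155,205,222,244),(155,205,312,332)))
E
```

```text
t36.40 p [631.2 347.  153. ] xax [ 0.001 -0.043 -0.999] yax [ 0.982  0.19  -0.008] jawyaw -79.0 F [-0.2  0.4 -3.2] w 61.9 q [ 0.5   0.64  1.43 -0.04  1.09  1.9 ]
shift xyz to target [ 55.7 -43.4   7.5]
end normal [0.686 0.16  0.71 ] theta 45.2 2016 res 0.588263113581342
```

send_rows(rows=[[-1,-10,0,0],[-1,-10,0,0],[0,-10,0,0],[0,-10,0,0],[0,-10,0,0],[1,-10,0,0],[1,-9,0,0],[0,0,0,0]])

```text
t: 37.12
ee_pos: [571.2, 335.5, 160.9]
orientation: [1.051, 1.251, -1.071]
ft_force: [1.9, 0.2, -0.6]
width: 61.5
```

```bash
python3 - <<'E'
from endt import *
st([590,329,98])
r=endt(); cv2.imwrite("pics/w31.png",r["img"][:,:,::-1])
E
```

```text
t37.12 p [571.2 335.5 160.9] xax [ 0.024 -0.035 -0.999] yax [0.982 0.189 0.017] jawyaw -79.1 F [ 1.9  0.2 -0.6] w 61.5 q [ 0.53  0.55  1.59 -0.05  1.01  1.94]
shift xyz to target [63.5 16.2  7.5]
end normal [0.254 0.079 0.964] theta 74.6 3464 res 0.6013762714077537
```

74.6°. I lift and turn it towards the side camera.

send_rows(rows=[[-20,-3,0,0],[-36,0,0,-0.12],[-36,0,0,-0.12],[-36,0,0,-0.12],[-30,0,0,-0.12],[0,0,0,-0.12],[0,0,0,-0.12],[0,0,0,-0.12],[0,0,0,-0.12],[0,0,0,-0.12]])

```text
t: 38.0
ee_pos: [550.3, 336.7, 306.5]
orientation: [0.158, 1.58, -0.253]
ft_force: [-0.1, -0.4, -3.7]
width: 61.5
```

send_rows(rows=[[0,0,0,-0.12],[0,0,0,-0.12],[0,0,0,-0.12],[0,0,0,-0.12],[0,0,0,0]])

```text
t: 38.42
ee_pos: [542.5, 334.3, 295.5]
orientation: [-0.241, 1.623, 0.143]
ft_force: [-0.2, -0.1, -4.0]
width: 61.5
```

```bash
python3 - <<'E'
from endt import *
st()
r=endt()
r=ctrl.get_image("side"); cv2.imwrite("pics/s32.png",r["img"][:,:,::-1]); im=r["img"][170:280,150:260,::-1]
cv2.imwrite("pics/s32z.png",cv2.resize(im,None,fx=5,fy=5,interpolation=2))
E
```

```text
t38.42 p [542.5 334.3 295.5] xax [-0.053 -0.068 -0.996] yax [-0.242  0.969 -0.054] jawyaw 13.8 F [-0.2 -0.1 -4. ] w 61.5 q [ 0.55  0.41  1.48 -0.03  1.34  0.31]
end normal [-0.012  0.356  0.934] theta 69.1 3498 res 0.6189717235127933
```

View pics/s32z.png

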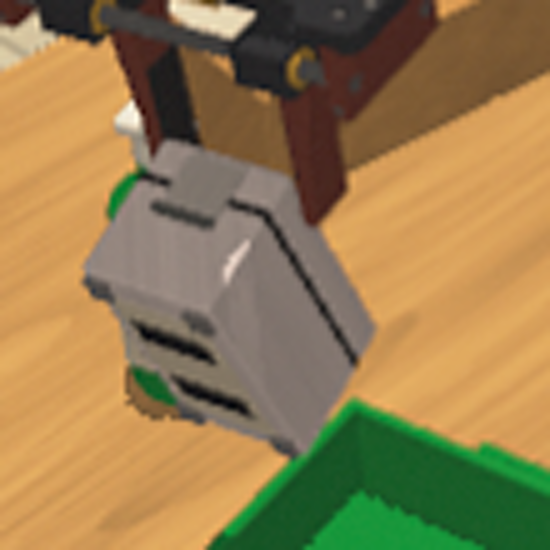

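Two bars are clearly visible, at about (172,340) and (212,395) in the zoom. Box b is sterile and goes to the tub, in the free half.

send_rows(rows=[[0,0,-12,0.12],[0,0,-12,0.12],[0,0,-12,0.12],[0,0,-10,0.12],[0,0,0,0.12],[0,0,0,0.12],[0,0,0,0.12],[0,0,0,0.12],[0,0,0,0.12],[0,0,0,0.12]])

```text
t: 39.35
ee_pos: [490.5, 330.4, 292.3]
orientation: [0.716, 1.442, -0.876]
ft_force: [0.2, 0.1, -3.4]
width: 61.7
```

send_rows(rows=[[0,0,0,0.12],[0,0,0,0.12],[0,0,0,0.1],[0,0,0,0]])

```text
t: 39.68
ee_pos: [488.7, 330.0, 290.4]
orientation: [0.984, 1.296, -1.162]
ft_force: [0.5, -1.9, -3.4]
width: 61.6
```

```bash
cat > tb.py <<'E'
from endt import *
c=np.array([469,357.]);X=np.array([.982,.189]);Y=np.array([-.189,.982])
def tbs(t=None):
    o,M=st(t); p=o["ee_pos"]; d=p[:2]-c; print("own x,y",(d@X).round(1),(d@Y).round(1))
E
python3 - <<'E'
from tb import *
tbs([434,299.5,170])
r=endt(); cv2.imwrite("pics/w33.png",r["img"][:,:,::-1])
E
```

```text
t39.68 p [488.7 330.  290.4] xax [-0.073 -0.077 -0.994] yax [ 0.98   0.179 -0.086] jawyaw -79.3 F [ 0.5 -1.9 -3.4] w 61.6 q [ 0.59  0.35  1.58 -0.02  1.32  1.98]
shift xyz to target [126.1 -48.8  12.2]
own x,y 14.3 -30.3
end normal [0.363 0.12  0.924] theta 67.5 3502 res 0.6224619853543818
```

View pics/w33.png

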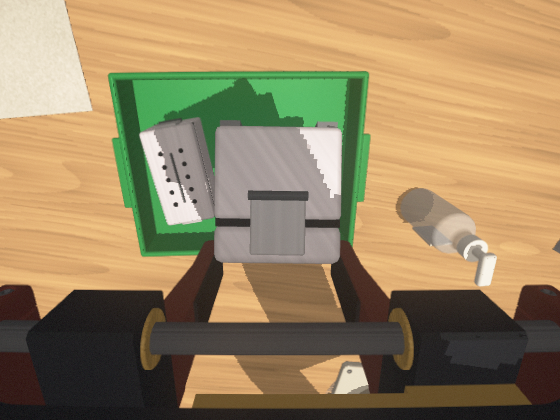

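```bash
python3 - <<'E'
from tb import *
from lid import lid
r=ctrl.get_image("wrist"); W=cloud(r)
b,z=lid(r,(175,172),55,zlo=68,zhi=82,z=77); bp=cv2.boxPoints(b)
print(b,z,[((p-c)@X).round().item() for p in bp],[((p-c)@Y).round().item() for p in bp])
q=ray(r,[[112,75],[367,74],[142,255],[352,254]],60)[:,:2]; print([(((p-c)@X).round(1),((p-c)@Y).round(1)) for p in q])
E
```

```text
((455.4365234375, 429.012451171875), (123.5678482055664, 62.11387634277344), 19.121082305908203) 75.18889453480668 [-65.0, -56.0, 66.0, 57.0] [95.0, 34.0, 51.0, 113.0]
[(np.float64(111.9), np.float64(137.4)), (np.float64(113.0), np.float64(-148.5)), (np.float64(-116.6), np.float64(139.6)), (np.float64(-124.9), np.float64(-152.9))]
```

```bash
python3 - <<'E'
from tb import *
tbs([435,294.5,140])
E
```

```text
t39.78 p [488.8 330.  290.5] xax [-0.073 -0.077 -0.994] yax [ 0.978  0.188 -0.086] jawyaw -78.8 F [-0.7  0.1 -3.7] w 61.7 q [ 0.59  0.35  1.58 -0.02  1.32  1.97]
shift xyz to target [156.3 -46.4  15.1]
own x,y 14.4 -30.3
```

send_rows(rows=[[0,-18,6,0],[15,-20,6,0],[30,-10,5,0],[36,0,0,0],[36,0,0,0],[18,0,0,0],[0,0,0,0]])

```text
t: 40.37
ee_pos: [435.2, 294.5, 159.8]
orientation: [0.975, 1.305, -1.138]
ft_force: [-0.3, -0.8, -3.6]
width: 61.7
```

```bash
python3 - <<'E'
from tb import *
tbs([435,294.5,118])
r=endt(); cv2.imwrite("pics/w34.png",r["img"][:,:,::-1])
r=ctrl.get_image("side"); cv2.imwrite("pics/s34.png",cv2.resize(r["img"][200:400,140:420,::-1],None,fx=2.8,fy=2.8))
E
```

```text
t40.37 p [435.2 294.5 159.8] xax [-0.067 -0.072 -0.995] yax [ 0.976  0.201 -0.08 ] jawyaw -78.1 F [-0.3 -0.8 -3.6] w 61.7 q [ 0.59  0.41  1.83 -0.03  1.    1.97]
shift xyz to target [41.6  3.2 -2.4]
own x,y -45.0 -55.0
end normal [0.36  0.121 0.925] theta 67.7 3504 res 0.6289032890069444
```

View pics/s34.png

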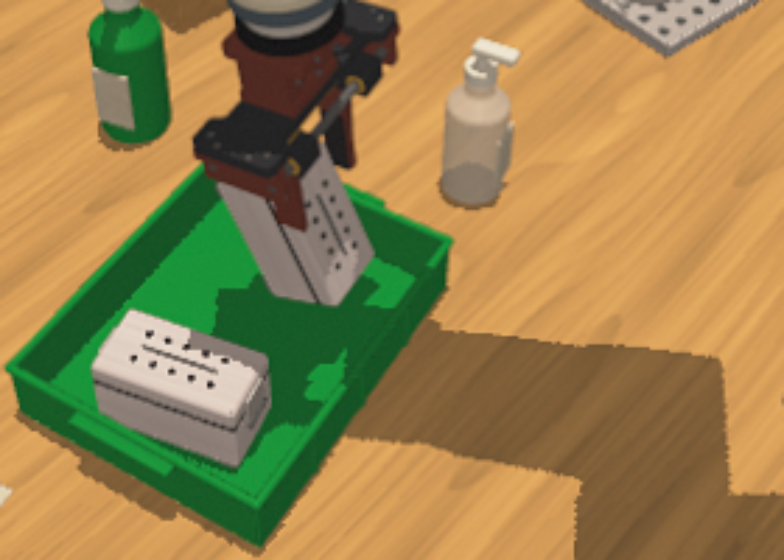

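send_rows(rows=[[15,1,-1,0],[16,1,-1,0],[8,2,0,0],[2,6,0,0],[1,7,0,0],[1,7,0,0],[0,0,0,0]])

```text
t: 41.05
ee_pos: [468.4, 306.1, 127.8]
orientation: [0.991, 1.299, -1.116]
ft_force: [0.6, 0.7, -4.3]
width: 61.5
```

```bash
python3 - <<'E'
from tb import *
tbs()
r=endt()
E
```

```text
t41.05 p [468.4 306.1 127.8] xax [-0.046 -0.058 -0.997] yax [ 0.977  0.205 -0.057] jawyaw -78.0 F [ 0.6  0.7 -4.3] w 61.5 q [ 0.57  0.49  1.79 -0.03  0.93  1.95]
own x,y -10.2 -49.8
end normal [0.337 0.109 0.935] theta 69.3 3505 res 0.6243862888523765
```

send_rows(rows=[[2,-14,1,0],[4,-14,1,0],[4,-4,0,0],[4,0,0,0],[3,0,0,0]])

```text
t: 41.52
ee_pos: [438.5, 297.5, 115.7]
orientation: [0.996, 1.297, -1.112]
ft_force: [-5.6, -6.3, 31.4]
width: 61.6
```

```bash
python3 - <<'E'
from tb import *
tbs()
r=endt()
E
```

```text
t41.52 p [438.5 297.5 115.7] xax [-0.042 -0.055 -0.998] yax [ 0.977  0.205 -0.052] jawyaw -78.0 F [-5.6 -6.3 31.4] w 61.6 q [ 0.59  0.47  1.87 -0.03  0.87  1.97]
own x,y -41.2 -52.7
end normal [0.339 0.105 0.935] theta 69.2 3391 res 0.584916018106655
```

send_rows(rows=[[-1,6,0,0],[0,7,0,0],[0,7,0,0],[0,7,0,0],[1,7,0,0]])

```text
t: 41.98
ee_pos: [475.1, 305.6, 117.7]
orientation: [0.996, 1.297, -1.11]
ft_force: [-0.6, -0.9, 5.9]
width: 61.6
```

```bash
python3 - <<'E'
from tb import *
tbs()
r=endt()
E
```

```text
t41.98 p [475.1 305.6 117.7] xax [-0.041 -0.055 -0.998] yax [ 0.977  0.205 -0.051] jawyaw -78.0 F [-0.6 -0.9  5.9] w 61.6 q [ 0.56  0.5   1.79 -0.03  0.91  1.95]
own x,y -3.7 -51.6
end normal [0.581 0.163 0.797] theta 52.9 3457 res 0.6229755653889936
```

send_rows(rows=[[-8,0,0,0],[-1,-10,0,0],[0,-10,0,0],[3,-4,0,0],[3,0,0,0]])

```text
t: 42.45
ee_pos: [451.6, 300.9, 120.9]
orientation: [0.999, 1.296, -1.11]
ft_force: [0.0, 1.2, -4.0]
width: 61.9
```

```bash
python3 - <<'E'
from tb import *
tbs()
r=endt()
E
```

```text
t42.45 p [451.6 300.9 120.9] xax [-0.039 -0.054 -0.998] yax [ 0.978  0.204 -0.049] jawyaw -78.1 F [ 0.   1.2 -4. ] w 61.9 q [ 0.58  0.47  1.84 -0.03  0.89  1.96]
own x,y -27.7 -51.8
end normal [0.575 0.16  0.802] theta 53.3 3468 res 0.6237663361364489
```

send_rows(rows=[[3,6,0,0],[1,7,0,0],[2,7,0,0],[2,7,0,0],[3,7,0,0],[3,7,0,0]])

```text
t: 43.0
ee_pos: [495.7, 309.7, 106.9]
orientation: [0.999, 1.294, -1.104]
ft_force: [-0.8, -0.4, 3.4]
width: 61.6
```

```bash
python3 - <<'E'
from tb import *
tbs()
r=endt(((155,205,222,244),(155,205,312,332))); cv2.imwrite("pics/w35.png",r["img"][:,:,::-1])
E
```

```text
t43.00 p [495.7 309.7 106.9] xax [-0.034 -0.053 -0.998] yax [ 0.977  0.207 -0.044] jawyaw -77.9 F [-0.8 -0.4  3.4] w 61.6 q [ 0.55  0.54  1.75 -0.03  0.9   1.94]
own x,y 17.3 -51.5
end normal [0.96  0.205 0.192] theta 11.1 1909 res 5.103101253074413
```

View pics/w35.png

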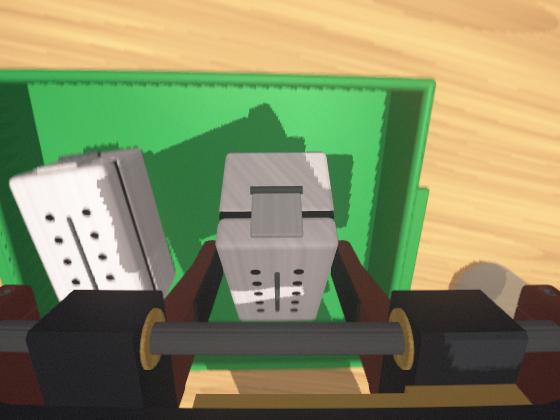

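send_rows(rows=[[4,8,0,0],[5,8,0,0],[5,7,0,0],[6,6,0,0],[6,5,0,0],[4,3,0,0]])

```text
t: 43.55
ee_pos: [539.7, 317.7, 74.0]
orientation: [1.006, 1.289, -1.096]
ft_force: [3.6, -1.0, 3.3]
width: 61.5
```

```bash
python3 - <<'E'
from tb import *
tbs()
r=tilt(box=(285,315,250,310))
E
```

```text
t43.55 p [539.7 317.7  74. ] xax [-0.025 -0.05  -0.998] yax [ 0.978  0.208 -0.035] jawyaw -77.9 F [ 3.6 -1.   3.3] w 61.5 q [ 0.53  0.63  1.67 -0.04  0.88  1.91]
own x,y 62.0 -52.0
normal [-0.108  0.014  0.994] tilt 6.3 z range 79.0 86.0 n 1790
```

send_rows(rows=[[4,2,0,0],[4,1,0,0],[3,1,0,0],[2,0,0,0],[0,0,0,0]])

```text
t: 44.02
ee_pos: [545.5, 317.0, 64.3]
orientation: [1.005, 1.287, -1.098]
ft_force: [1.3, -0.9, -0.9]
width: 62.2
```

```bash
python3 - <<'E'
from tb import *
tbs()
r=tilt(box=(285,315,250,310)); cv2.imwrite("pics/w36.png",r["img"][:,:,::-1])
E
```

```text
t44.02 p [545.5 317.   64.3] xax [-0.024 -0.051 -0.998] yax [ 0.978  0.206 -0.035] jawyaw -78.0 F [ 1.3 -0.9 -0.9] w 62.2 q [ 0.52  0.65  1.66 -0.04  0.87  1.91]
own x,y 67.6 -53.8
normal [-0.012 -0.001  1.   ] tilt 0.7 z range 74.0 79.0 n 1791
```

View pics/w36.png

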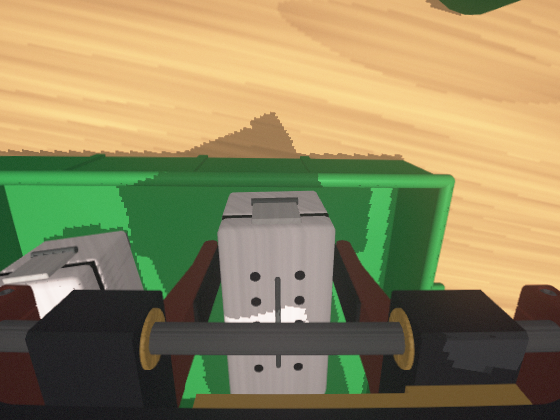

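Flat to 0.7° inside the tub. I release and lift.

send_rows(rows=[[0,0,0,0],[0,0,0,0],[0,0,0,0],[-8,0,0,0],[-25,0,0,0],[-38,0,0,0],[-38,0,0,0],[-38,0,0,0],[-38,0,0,0],[0,0,0,0]], fingers=1)

```text
t: 44.9
ee_pos: [544.2, 325.7, 249.4]
orientation: [0.991, 1.297, -1.115]
ft_force: [0.1, -0.4, 0.9]
width: 87.8
```

```bash
python3 - <<'E'
from tb import *
tbs()
for n in ["wrist","side"]:
    r=ctrl.get_image(n); cv2.imwrite(f"pics/{n}37.png",r["img"][:,:,::-1])
E
```

```text
t44.90 p [544.2 325.7 249.4] xax [-0.044 -0.059 -0.997] yax [ 0.977  0.206 -0.055] jawyaw -78.0 F [ 0.1 -0.4  0.9] w 87.8 q [ 0.53  0.44  1.54 -0.03  1.23  1.91]
own x,y 68.0 -44.9
```

View pics/side37.png

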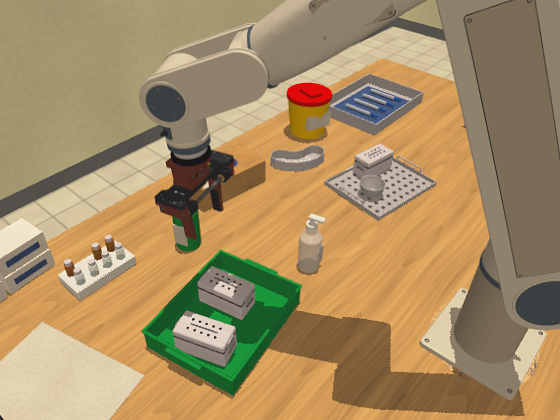

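View pics/wrist37.png

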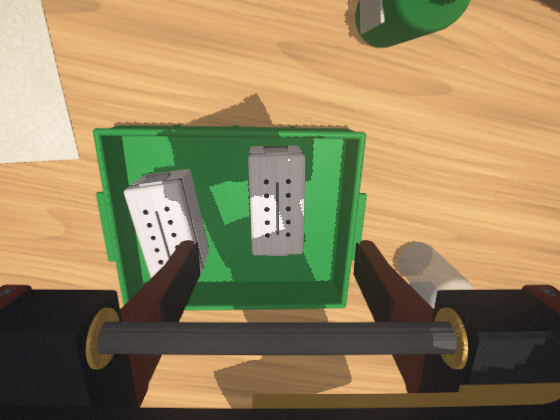

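Views: the two sterile boxes are lid up in the tub, box a is lid up on the tray with the bowl in place, and the gripper is clear. I check that nothing else moved and hand in.

```bash
python3 - <<'E'
from h import *
from workcell import ctrl
a=dict(np.load("side0.npz")); b=ctrl.get_image("side"); Wa,Wb=cloud(a),cloud(b)
for nm,(u0,u1,v0,v1) in dict(gel=(296,326,214,272),bowl=(360,384,178,200),kidney=(268,326,145,170)).items():
    d=np.abs(Wa[v0:v1,u0:u1]-Wb[v0:v1,u0:u1]).max(-1); print(nm,"median diff",np.median(d).round(2),"frac>8mm",(d>8).mean().round(2))
print(ctrl.close_job())
E
```

```text
gel median diff 1.83 frac>8mm 0.07
bowl median diff 2.34 frac>8mm 0.02
kidney median diff 2.45 frac>8mm 0.04
the job is handed in; nothing more can be done
None
```

The job is handed in at about 45 s of the 72 s allowed. Each box was gripped at one end and tipped to 66–76° by rolling its foot over the fixed tub wall. The label was then read with the side camera before placing.

| Box | Bars | Placed | How it was set down |
|---|---|---|---|
| c | 2 (sterile) | storage tub | slipped out of the grip while being lowered |
| a | 1 (not sterile) | loading tray, free −y side, beside the bowl | lowered and released flat, within 1° |
| b | 2 (sterile) | storage tub | lowered and released flat, within 1° |

**Failed step:** box c was not set down gently. Its shallow grip let go partway down and it dropped the last part into the tub, its correct place. It landed flat and lid up, turned about 8° from square. I used a deeper grip for the other two.

**Last checks:** the final pictures show all three boxes upright in place, with the gripper open and clear. Gel bottle, bowl and kidney dish match the first side view to about 2 mm median depth difference, which is within the noise. I checked the soap bottle by eye only. While turning box c, the last joint reached the end of its range (2.54 rad).

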